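Batch-feed blank bottles into a labeller with the tipping pan

TASK

Get the labeller's infeed ready: slide the scraper that was left in the infeed tray fully home, blade first, in the slot of its holder block, and put every square bottle from the table into the tipping pan. Only then swing the pan's lever over to tip the pan and empty all the bottles into the infeed tray, and swing it back until the pan sits level on its rest again. Leave the round jars and the other things on the table alone.

Things in the scene. Friction and masses are not known exactly. Their poses are not given: they have to be found in the camera images.
- pivot (a point): fixed point on the tipping pan's hinge axis, 125 mm above the table, midway between the stand's two grey uprights (20 mm thick, at x = -123 and 123 mm, 36 mm wide, tops 22 mm above the axis). x runs along the axis, away from the lever end; y from the tray side to the pan side, z up. Stand, tray and level pan share this frame's yaw
- cradle (a joint): tipping angle of the pan, rad: 0 level on its rest, 2.0 fully tipped towards the tray against a stop. Positive about the pivot's x axis: the top goes towards -y of pivot. Stiff hinge (0.5 N m): the pan stays where it is left; starts between 0 and 0.45
- lever_grip (a point): grip point on the lever's round black bar, which turns with the pan: 16 mm thick, 75 mm long, parallel to the hinge axis; its inner end, at the flat lever arm, is 39 mm from the point. In the pivot frame the point is at (-185, 71, 71) mm at angle 0, so 100 mm from the axis; at angle a it leans 0.785 - a rad from the vertical towards +y of pivot
- pan_in (a point): centre of the inner floor of the open steel pan, turning with the lever; at (0, 60, -55) mm from pivot when level, axes then as pivot's. Floor 152 mm in x, 113 mm in y; upright walls 80 mm high on three sides; at -y a spout wall 63 mm high leaning out by 29 degrees (lip at y = -90 mm from this point). Walls 4 mm thick
- tray_in (a point): centre of the inner floor of the fixed aluminium infeed tray, 5 mm above the table, at (0, -110, -120) mm from pivot, same axes. Inside 210 mm in x, 270 mm in y; walls 5 mm thick, up to 45 mm above the table (58 mm at the -y side). The tray runs in under the spout, so what is tipped falls in it
- scraper_grip (a point): flat scraper, lying in the tray at the start, 110 g. Black handle 95 x 24 x 20 mm; flat steel blade 56 wide, 4 thick, sticking out 55 mm from its front end at half thickness. The point is at half thickness on the handle, 12 mm ahead of its middle, by the centre of mass; x points to the blade, z square to its flat. Same either face up
- scraper_tip (a point): middle of the scraper's straight front blade edge, 90 mm ahead of scraper_grip along x, same axes
- slot_mouth (a point): middle of the mouth of the level slot in the fixed aluminium scraper holder (62 deep, 90 wide, 58 mm tall), 40 mm above the table; x points into the slot, y along its width, z up. Slot 70 wide, 12 high, 52 mm deep to the end stop: the blade fits flat, the handle stays outside on a ledge 16 mm wide, 30 mm high, 95 mm long. Home: blade edge within 10 mm of the stop
- bottle0_mid (a point): square white plastic bottle, 34 x 34 mm, 64 mm tall (square body 48 mm, then a round cap 24 mm across), 45 g, upright on the table at the start; the point is at its centre, half-way up, its z axis runs from base to cap, x and y are square to its flat sides. There are 3 to 5 of these; an absent one reads None
- bottle1_mid (a point): square white plastic bottle, 34 x 34 mm, 64 mm tall (square body 48 mm, then a round cap 24 mm across), 45 g, upright on the table at the start; the point is at its centre, half-way up, its z axis runs from base to cap, x and y are square to its flat sides. There are 3 to 5 of these; an absent one reads None
- bottle2_mid (a point): square white plastic bottle, 34 x 34 mm, 64 mm tall (square body 48 mm, then a round cap 24 mm across), 45 g, upright on the table at the start; the point is at its centre, half-way up, its z axis runs from base to cap, x and y are square to its flat sides. There are 3 to 5 of these; an absent one reads None
- bottle3_mid (a point): square white plastic bottle, 34 x 34 mm, 64 mm tall (square body 48 mm, then a round cap 24 mm across), 45 g, upright on the table at the start; the point is at its centre, half-way up, its z axis runs from base to cap, x and y are square to its flat sides. There are 3 to 5 of these; an absent one reads None
- bottle4_mid (a point): square white plastic bottle, 34 x 34 mm, 64 mm tall (square body 48 mm, then a round cap 24 mm across), 45 g, upright on the table at the start; the point is at its centre, half-way up, its z axis runs from base to cap, x and y are square to its flat sides. There are 3 to 5 of these; an absent one reads None
- jar0_mid (a point): round white jar, 36 mm across, 60 mm tall, standing among the square bottles; not part of the job, leave it standing where it is; point half-way up
- jar1_mid (a point): round white jar, 36 mm across, 60 mm tall, standing among the square bottles; not part of the job, leave it standing where it is; point half-way up
- scraper: the whole scraper; origin under the middle of the handle, 10 mm below its half thickness; same axes as scraper_grip
- label_roll_mid (a point): roll of paper labels, 90 mm across, 40 mm tall, flat on the table; bystander; centre
- screwdriver: black-handled screwdriver, 170 mm long, lying on the table in front of the tray; bystander
- carton_mid (a point): small cardboard carton 90 x 70 x 60 mm; bystander; centre
- collar_mid (a point): aluminium shaft collar 60 mm across, 25 mm tall; bystander; centre
There are look-alikes about, which are no part of the job. What is shaped like the part that bears bottle0_mid but brown is not meant. Leave any orange look-alike of the part that bears bottle1_mid alone.

How it is judged:
By the outcome, as a careful person would: the job done as asked, in the order asked, and still so for the second after the job is handed in, with the robot touching nothing.
Of bottle0, bottle1, bottle2, bottle3, bottle4 only 3 to 5 are there at a start; the rules pass over those that are not, and their reading is None.
At some moment in a run one of bottle0, bottle1, bottle2, bottle3, bottle4 may be knocked a few centimetres aside while the robot is not near it.
Once in a run the grip may slacken for a moment while it holds something.
It also fails if it takes over 210 s, if anything falls off the work surface, if the arm or the gripper's body presses on something with over 40 N, if the wrist force passes 120 N, or if a joint passes its speed limit or range.

ROBOT

A 6-joint arm with a two-finger parallel gripper is mounted at the origin on the work surface. World frame = base frame: x ahead of the robot, y to its left, z up, the work surface at z = 0. Lengths are in m, angles in rad, forces in N, time in s.
With the tool pointing down it reaches from about 0.325 to 0.775 m from the base axis. Payload 5.5 kg.
Tool frame: the origin (TCP) lies at the very end of the fingers, on their centre line; the grasp point (between the pads) lies 19 mm behind it; z points along the fingers, x is the direction in which the jaws open and shut, and the axes are right-handed (so a half turn about z gives the same grasp; the last joint's range is limited). The gripper opens to 85 mm and grips with 20 to 120 N. Pads are 22 mm wide; open, the fingers measure 114 mm over their backs; the gripper's body (76 mm by 85 mm) begins 54 mm behind the grasp point. The pads swing forward as they close: fully open they stand 13 mm farther back than shut.
Start: joints at [-1.404, 0.091, 1.231, -0, 1.82, -0.057], TCP at [0.133, -0.585, 0.231] pointing down, gripper open.
Joint ranges: [-2.87, 2.87], [-0.86, 2.18], [0.17, 2.46], [-1.51, 4.65], [0.06, 2.69], [-2.65, 2.65]. Speed limits (rad/s): [2.57, 2.57, 3.01, 3.14, 3.14, 3.14].

INTERFACE

Orientations are given as a unit quaternion [x, y, z, w].
In Python, from cell import telemetry, vision, order gives the robot as it stands.
- The arm moves only by the tool play_rows, never from a script. Its argument "increments" is a list of rows, each a list of 3 entries, a list of its own where there are three numbers: the shift along the world's x, y, z in mm, then the turn, a rotation vector about the world's x, y, z in degrees, then the finger opening in mm, from 0 to 85.4. In form: [[[dx, dy, dz], [wx, wy, wz], fingers], ...]. A call has 1 to 10 rows; each row shifts and turns the pose as measured when the row begins; what a row does not reach is not made up. A row lasts 1/12 s, in which the tool goes at most 41.7 mm and 7.16 degrees, less where a joint would pass 70% of its speed; a pose out of reach is approached as far as the arm can. A call with a gripper value outside its range is refused whole. The fingers move at their own pace and stop on an object; "grip_force" is the grip in N (left out, the last holds). Time passes only in rows, so rows that do not move let the fingers close. It gives the time, the measured TCP pose, the force and the opening at its end, in the units of the state.
- telemetry.sense(): the state, without advancing time (a new reading comes with each control period).
- vision.camera(name): name is "scene" or "side" or "wrist"; returns a dict with "frame" (400x640x3 uint8, blue, green, red), "vfov" (degrees; the focal length in pixels is half the picture's height over the tangent of half this angle, whatever the lens; pixels are square), "cx", "cy" (the principal point, pixels), "R" (3x3) and "t" (3): a world point X has camera coordinates R X + t. Camera axes: x right, y down, z forward; pixel columns grow to the right and rows downward; lengths in m; the calibration is good to about 2 mm. A picture is of the moment at which its call begins. There is no depth.
- order.job_done(): hands the job in, once; it reports no verdict.
The state is a dict: "time_s": time; "joint_pos": joint angles; "joint_velocities": joint speeds; "joint_torque": joint torques, N m; "eef_pos": TCP position; "eef_rot": TCP orientation; "wrist_force": force on the tool from outside, world axes, zero at the start; "ft_torque": the same for the moment, N m; "gripper_width": finger opening in m.
Only numpy, scipy, OpenCV 4.12 (cv2) and the standard library are available. Lean on these libraries where they do the work, as an engineer would, in place of code of your own. Each camera call takes 0.05 s, during which the arm holds its last target.

## Working session

There is one attempt and no reset: what is moved stays moved. The work goes in short steps, Python scripts to look and compute and a tool call to move; the robot and the scene stay as the last step left them, time stands still between calls to the robot, and variables do not carry over. Pictures are saved under pics/ and viewed, and the job is handed in when it is done.

Besides the shell and the picture viewer there is one more tool, called after "Emit:" as name(argument=value, ...) on one line, values as JSON. play_rows: Moves the arm, as the interface text tells. Its arguments: {"type":"object","properties":{"increments":{"type":"array"},"grip_force":{"type":"number"}},"required":["increments"]}

```bash
ls; mkdir -p pics; cat > h.py <<'E'
import numpy as np, cv2
from cell import telemetry, vision, order
def cam(n):
    c=vision.camera(n); c['f']=200/np.tan(np.radians(c['vfov'])/2); c['R']=np.array(c['R']);c['t']=np.array(c['t']); c['frame']=np.array(c['frame']); return c
def proj(c,X):
    p=c['R']@np.array(X)+c['t']; return np.array([c['cx']+c['f']*p[0]/p[2], c['cy']+c['f']*p[1]/p[2]])
def ray(c,u,v):
    d=c['R'].T@np.array([(u-c['cx'])/c['f'],(v-c['cy'])/c['f'],1.]); return -c['R'].T@c['t'], d
def atz(c,u,v,z):
    o,d=ray(c,u,v); return o+d*(z-o[2])/d[2]
def tri(c1,p1,c2,p2):
    o1,d1=ray(c1,*p1);o2,d2=ray(c2,*p2)
    A=np.stack([d1,-d2],1); s=np.linalg.lstsq(A,o2-o1,rcond=None)[0]
    a=o1+s[0]*d1;b=o2+s[1]*d2
    return (a+b)/2, np.linalg.norm(a-b)
E
python3 - <<'E'
from h import *
for n in ['scene','side','wrist']:
    c=cam(n); cv2.imwrite(f'pics/a_{n}.png',c['frame']); print(n,c['vfov'],c['cx'],c['cy'],-c['R'].T@c['t'],c['R'][2])
print(telemetry.sense())
E
```

```text
pics
scene 52.72124807174366 312.70131315267696 197.27374069768092 [1.36366158 0.23834135 0.99139511] [-0.68180424 -0.20445086 -0.70238367]
side 52.00135832278328 326.54574974984 198.31465309943073 [ 0.38303428 -0.97508732  1.11777005] [ 0.10126934  0.69258378 -0.71419341]
wrist 62.54054512985255 323.2901615413028 198.17809069138858 [ 0.19929411 -0.57004079  0.37235501] [-0.26037358 -0.05698936 -0.96382457]
{'time_s': 0.15, 'joint_pos': array([-1.40370893e+00,  9.17095377e-02,  1.23161713e+00,  4.69641992e-06,
        1.81977259e+00, -5.66906972e-02]), 'joint_velocities': array([-0.00066869, -0.00267886, -0.00336169, -0.00024813, -0.00174506,
        0.00230808]), 'joint_torque': array([ 1.01356822e-03, -4.59373140e+01, -4.18525350e+01, -9.73659007e-05,
        9.60865233e-03,  2.39394603e-05]), 'eef_pos': array([ 0.13312023, -0.58483653,  0.23039202]), 'eef_rot': array([ 7.81637872e-01, -6.23732050e-01, -5.59724667e-04, -5.04164046e-04]), 'wrist_force': array([ 0.4375498 , -0.01780277, -0.06204773]), 'ft_torque': array([ 0.0400309 , -0.02141894, -0.02027612]), 'gripper_width': 0.08558997830179992}
```

View pics/a_scene.png

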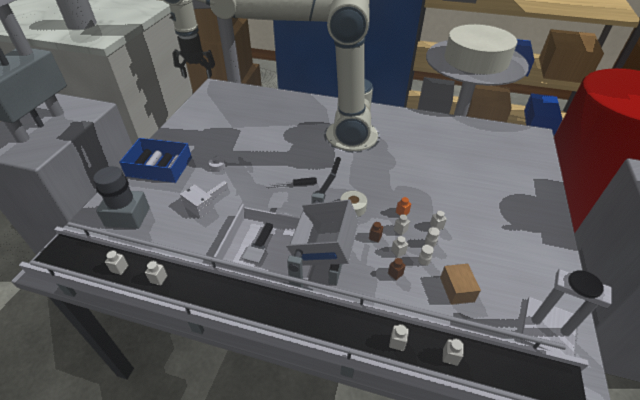

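View pics/a_side.png

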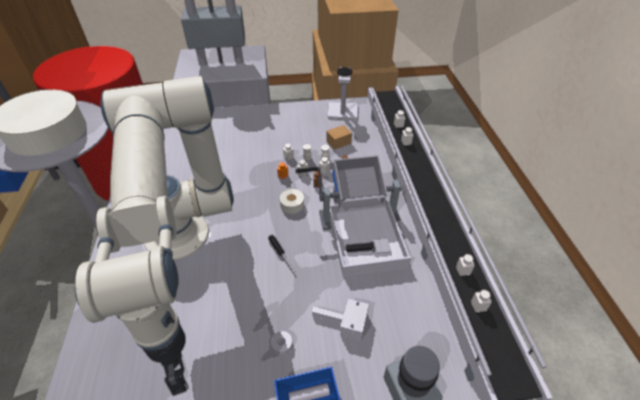

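View pics/a_wrist.png

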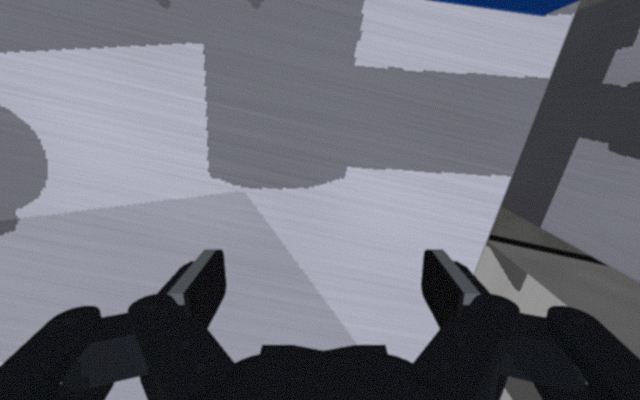

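```bash
python3 - <<'E'
from h import *
c=vision.camera('scene'); print({k:(v if k!='frame' else 0) for k,v in c.items()})
a=cv2.imread('pics/a_scene.png'); b=cv2.imread('pics/a_side.png')
def crop(im,x0,y0,x1,y1,s,n): cv2.imwrite(n,cv2.resize(im[y0:y1,x0:x1],None,fx=s,fy=s,interpolation=cv2.INTER_CUBIC))
crop(a,170,150,370,290,4,'pics/c1.png'); crop(a,340,180,500,310,5,'pics/c2.png')
crop(b,260,130,420,280,4,'pics/c3.png'); crop(b,255,220,415,340,5,'pics/c4.png')
E
```

```text
{'frame': 0, 'vfov': 52.72124807174366, 'cx': 312.70131315267696, 'cy': 197.27374069768092, 'R': array([[-0.28177495,  0.95946322, -0.00576283],
       [ 0.67508951,  0.193985  , -0.71177522],
       [-0.68180424, -0.20445086, -0.70238367]]), 't': array([ 0.16127916, -0.2611778 ,  1.67481908])}
```

View pics/c1.png

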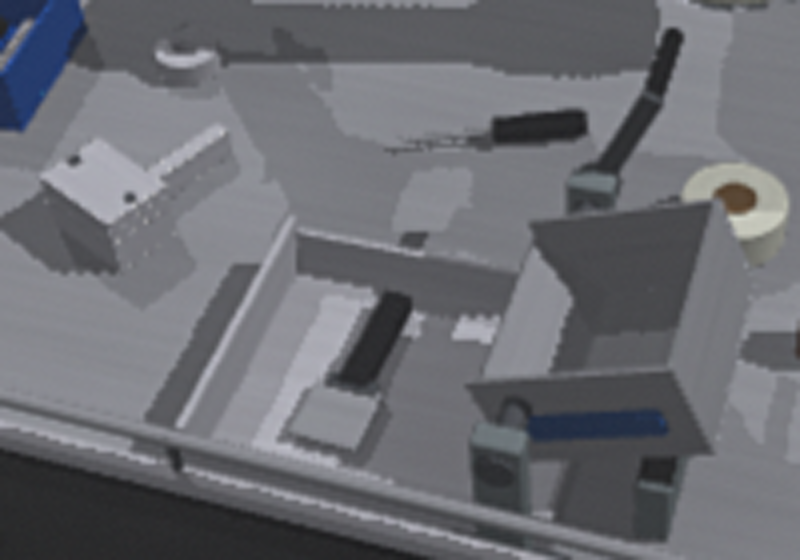

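View pics/c2.png

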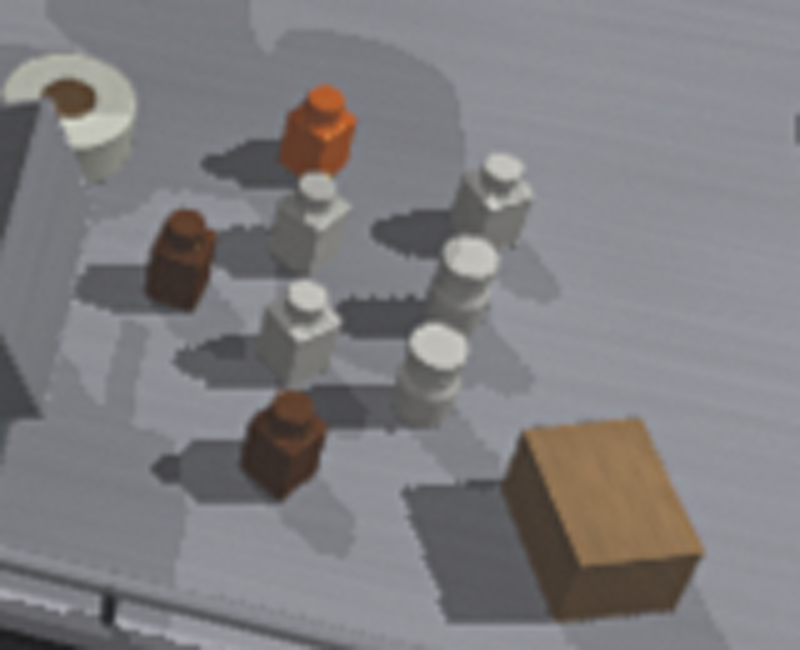

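View pics/c3.png

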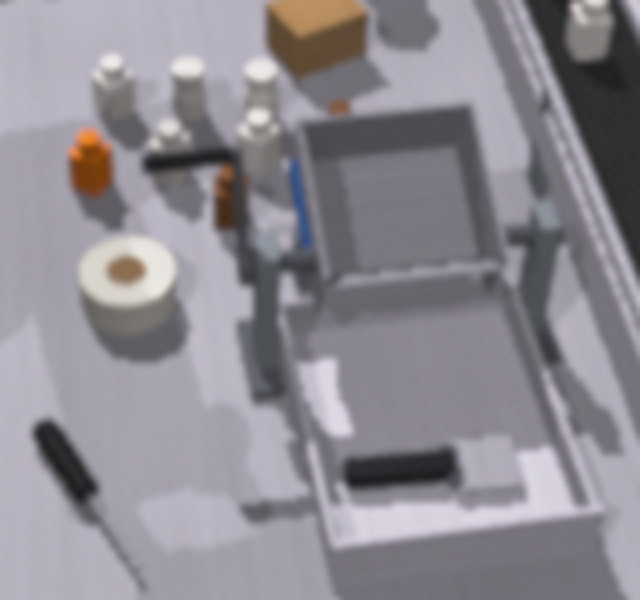

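View pics/c4.png

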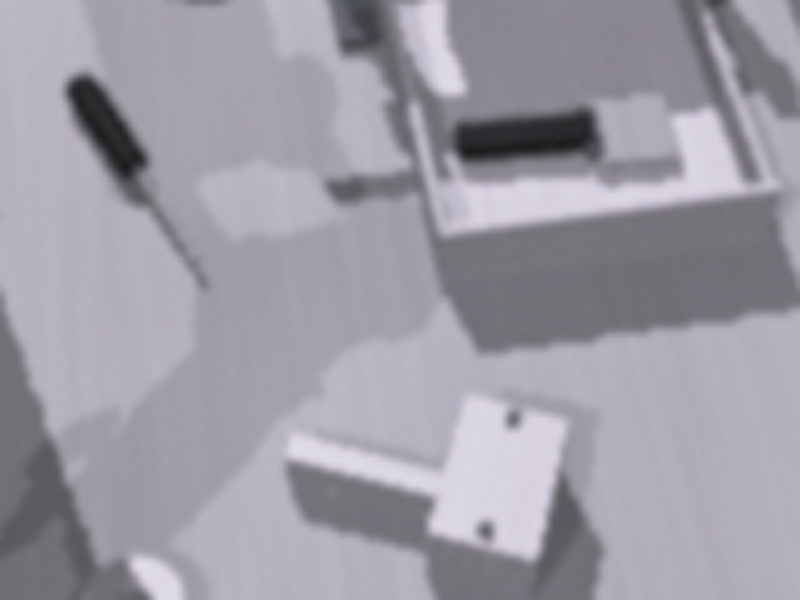

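```bash
cat > fit.py <<'E'
from h import *
from scipy.optimize import least_squares
def P(q,p): c,s=np.cos(q[2]),np.sin(q[2]); return np.array([q[0]+c*p[0]-s*p[1], q[1]+s*p[0]+c*p[1], .125+p[2]])
def box(cx,cy,cz,sx,sy,sz):
    v=np.array([[i,j,k] for i in(-1,1) for j in(-1,1) for k in(-1,1)])*np.array([sx,sy,sz])/2+[cx,cy,cz]
    e=[(a,b) for a in range(8) for b in range(a+1,8) if bin(a^b).count('1')==1]
    return [(v[a],v[b]) for a,b in e]
def lines(c,im,T,segs,col,s=1,off=(0,0)):
    for a,b in segs:
        p=(proj(c,T(a))-off)*s; r=(proj(c,T(b))-off)*s
        cv2.line(im,tuple(int(round(x)) for x in p),tuple(int(round(x)) for x in r),col,1,cv2.LINE_AA)
E
python3 - <<'E'
from fit import *
cs,cd=cam('scene'),cam('side')
obs=[(cs,(-.110,-.250,-.067),(243.3,204.5)),(cs,(.110,-.250,-.067),(215.7,256)),
(cd,(-.110,-.250,-.067),(342.5,267)),(cd,(.110,-.250,-.067),(410.7,258.7)),
(cs,(-.123,0,.022),(318,196)),(cs,(.123,0,.022),(295,260)),(cd,(-.123,0,.022),(326,190)),(cd,(.123,0,.022),(396,183))]
f=lambda q: np.concatenate([proj(c,P(q,p))-o for c,p,o in obs])
r=least_squares(f,[.55,.0,0],loss='soft_l1'); print(r.x, f(r.x).reshape(-1,2).round(1))
q=r.x
segs=box(-.123,0,.011,.02,.036,.022)+box(.123,0,.011,.02,.036,.022)+box(0,-.11,-.0975,.21,.27,.045)
for c,n,(x0,y0,x1,y1) in((cs,'scene',(180,170,360,300)),(cd,'side',(260,130,420,280))):
    s=4; im=cv2.resize(c['frame'][y0:y1,x0:x1],None,fx=s,fy=s)
    lines(c,im,lambda p:P(q,p),segs,(0,0,255),s,(x0,y0)); cv2.imwrite(f'pics/o1_{n}.png',im)
E
```

```text
[0.64890485 0.00855565 0.02336953] [[-0.3 -1.7]
 [-1.6 -0.5]
 [ 0.6 -1.7]
 [ 0.3 -2.2]
 [ 0.6 -1.9]
 [-0.1 -1.8]
 [ 0.5 -0.1]
 [ 0.8 -0.6]]
```

View pics/o1_scene.png

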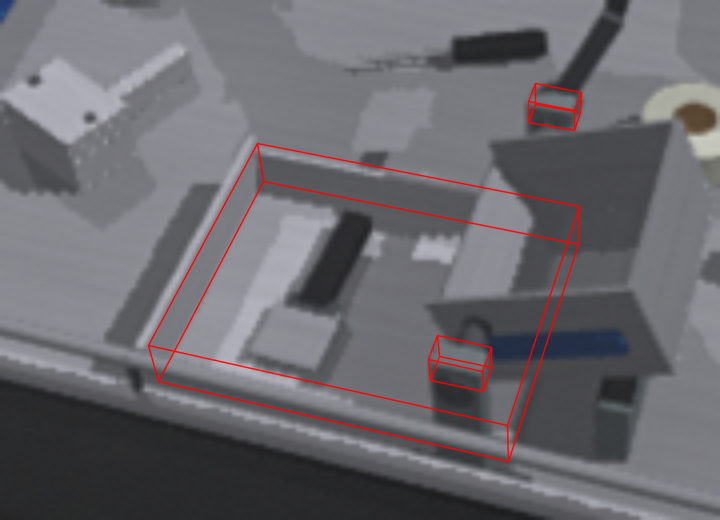

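View pics/o1_side.png

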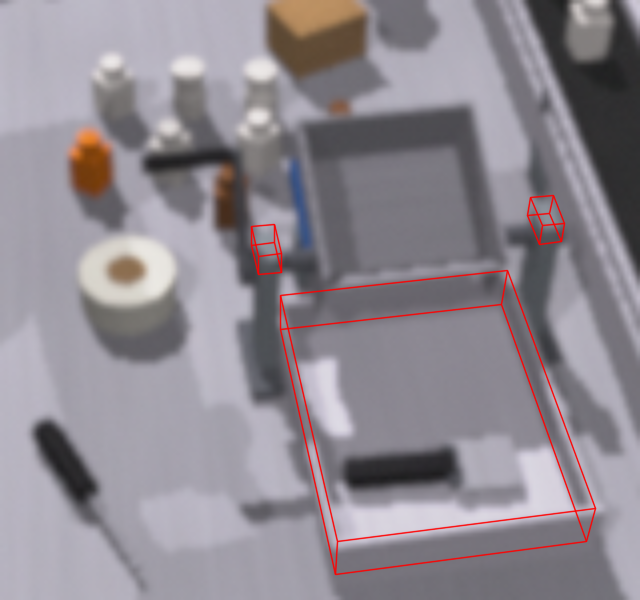

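Emit:
play_rows(increments=[[[0,0,40],[0,0,0],85],[[10,10,38],[0,0,0],85],[[25,20,25],[0,0,0],85],[[28,26,15],[0,0,0],85],[[28,26,15],[0,0,0],85],[[28,26,10],[0,0,0],85],[[28,28,0],[0,0,0],85],[[28,28,0],[0,0,0],85],[[28,28,0],[0,0,0],85],[[28,28,0],[0,0,0],85]])

```text
time_s: 1.13
eef_pos: [0.3645, -0.3553, 0.3699]
eef_rot: [0.777, -0.63, -0.006, -0.006]
wrist_force: [0.5, -0.8, 0.3]
gripper_width: 0.0852
```

Emit:
play_rows(increments=[[[28,28,10],[0,0,0],85],[[28,28,10],[0,0,0],85],[[28,28,10],[0,0,0],85],[[28,28,0],[0,0,0],85],[[28,28,0],[0,0,0],85],[[10,10,0],[0,0,0],85],[[0,0,0],[0,0,0],85],[[0,0,0],[0,0,0],85]])

```text
time_s: 1.8
eef_pos: [0.5225, -0.191, 0.4001]
eef_rot: [0.78, -0.625, -0.006, -0.008]
wrist_force: [0.8, -1.2, 0.9]
gripper_width: 0.0849
```

```bash
python3 - <<'E'
from h import *
c=cam('wrist'); cv2.imwrite('pics/b_wrist.png',c['frame']); print(-c['R'].T@c['t'],c['R'][2])
s=telemetry.sense(); print(s['eef_pos'],s['eef_rot'])
for n in('scene','side'):
    c=cam(n); cv2.imwrite(f'pics/b_{n}.png',c['frame']); print(n,proj(c,s['eef_pos']))
    u,v=proj(c,s['eef_pos']).astype(int); cv2.imwrite(f'pics/b_{n}c.png',cv2.resize(c['frame'][v-60:v+60,u-80:u+80],None,fx=4,fy=4))
E
```

```text
[ 0.58862274 -0.17903395  0.54248825] [-0.25977785 -0.03932574 -0.96486732]
[ 0.52224536 -0.19139332  0.39998589] [ 0.77999268 -0.62571559 -0.00577123 -0.00762288]
scene [248.31128671 110.91280484]
side [336.19883139 173.20794705]
```

View pics/b_wrist.png

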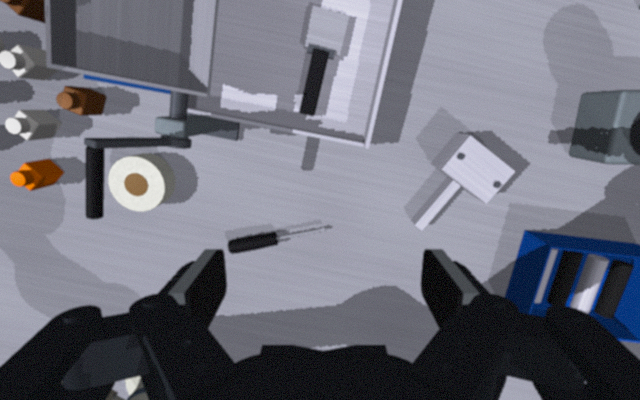

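View pics/b_scenec.png

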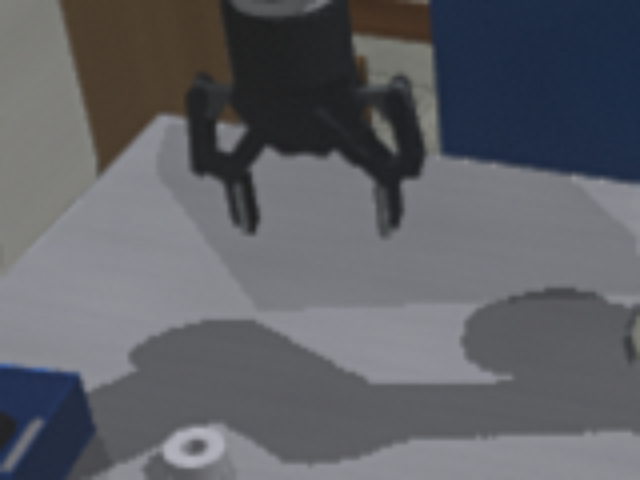

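View pics/b_sidec.png

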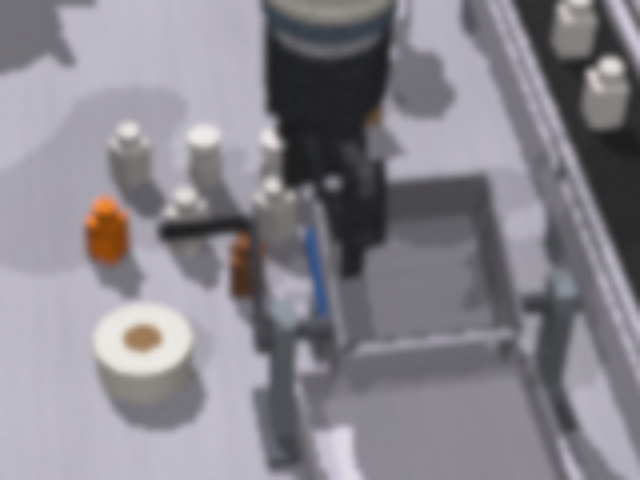

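```bash
python3 - <<'E'
import cv2
a=cv2.imread('pics/b_wrist.png')
def crop(im,x0,y0,x1,y1,s,n): cv2.imwrite(n,cv2.resize(im[y0:y1,x0:x1],None,fx=s,fy=s,interpolation=cv2.INTER_CUBIC))
crop(a,390,110,540,240,5,'pics/d1.png'); crop(a,260,0,420,160,4,'pics/d2.png'); crop(a,0,0,260,230,3,'pics/d3.png')
E
```

```text
(no output)
```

View pics/d1.png

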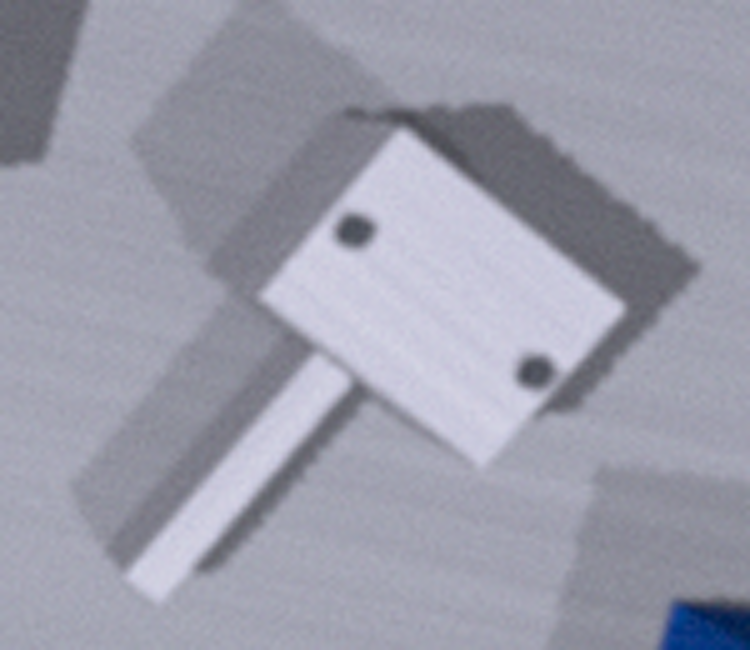

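View pics/d2.png

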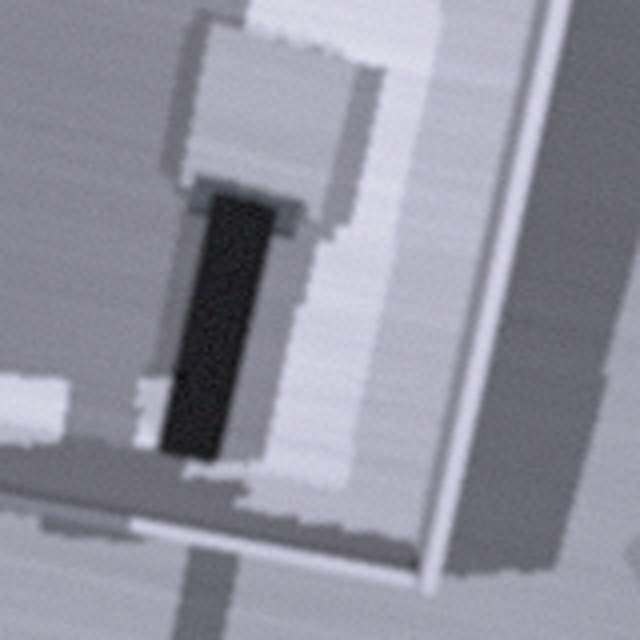

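View pics/d3.png

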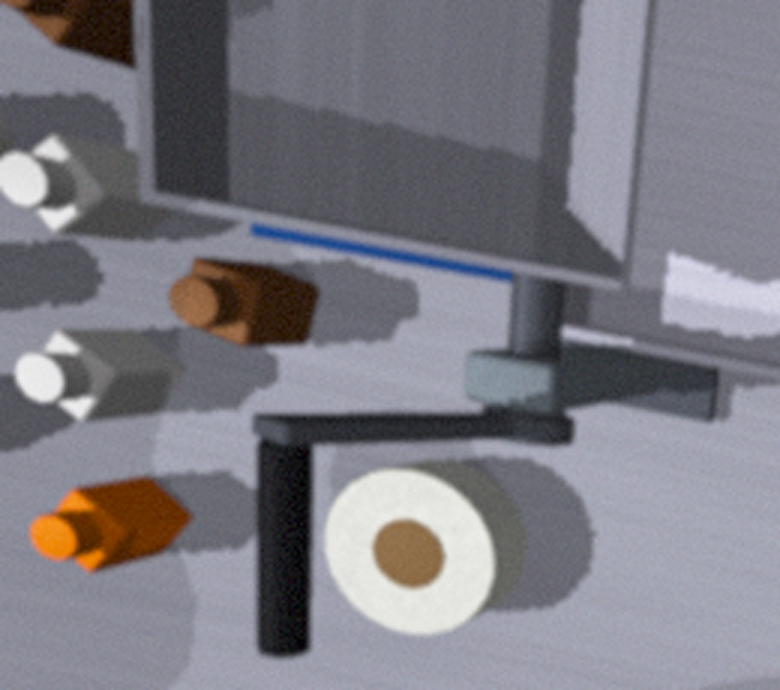

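```bash
cat > fit2.py <<'E'
from fit import *
def wc():  # stored wrist calib at pose b
    return None
def T2(q,z0):
    return lambda p: np.array([q[0]+np.cos(q[2])*p[0]-np.sin(q[2])*p[1], q[1]+np.sin(q[2])*p[0]+np.cos(q[2])*p[1], z0+p[2]])
def fitpose(obs,z0,q0):
    f=lambda q: np.concatenate([proj(c,T2(q,z0)(p))-o for c,p,o in obs])
    r=least_squares(f,q0,loss='soft_l1'); return r.x,f(r.x).reshape(-1,2).round(1)
E
python3 - <<'E'
from fit2 import *
w,cs,cd=cam('wrist'),cam('scene'),cam('side')
def sh(pts,s,o): return [np.array(p)/s+o for p in pts]
# scraper: frame scraper_grip
b=.0
pts=sh([(162,450),(217,460),(210,25),(355,65),(185,185),(322,225),(212,195),(272,203)],4,(260,0))
mod=[(-.0595,.012,.01),(-.0595,-.012,.01),(.09,.028,.002),(.09,-.028,.002),(.035,.028,.002),(.035,-.028,.002),(.035,.012,.01),(.035,-.012,.01)]
q,r=fitpose([(w,m,p) for m,p in zip(mod,pts)],.015,[.65,-.2,0.]); print('scraper',q,r.tolist())
for c in(cs,cd): print(proj(c,T2(q,.015)((-.0595,0,.01))),proj(c,T2(q,.015)((.09,0,.0))))
# holder frame slot_mouth, top z=58; x into
pts=sh([(260,297),(402,127),(627,305),(482,467),(127,578),(158,604)],5,(390,110))
mod=[(0,-.045,.018),(.062,-.045,.018),(.062,.045,.018),(0,.045,.018),(-.095,-.008,-.01),(-.095,.008,-.01)]
for sg in(1,-1):
  q,r=fitpose([(w,(m[0],sg*m[1],m[2]),p) for m,p in zip(mod,pts)],.040,[.48,-.32,.8]); print('holder',sg,q,r.tolist())
pts=sh([(428,590)],4,(260,0))
print('traycorner from wrist',atz(w,*pts[0],.058))
# bottles approx caps
for n,p in(('b',(22,182)),('b',(40,378))):
  print(atz(w,p[0]/3,p[1]/3,.064))
E
```

```text
scraper [ 0.63036232 -0.15053488 -0.02419095] [[-1.2, 0.8], [0.4, 2.2], [-0.6, -0.7], [1.1, -0.5], [-2.9, -0.1], [-0.3, -0.4], [0.6, -0.8], [1.7, 1.4]]
[268.32473526 221.36178943] [249.60048007 259.20562431]
[345.78291623 246.91962323] [389.26628765 245.03799434]
holder 1 [ 0.52445503 -0.3574336   0.23273354] [[24.4, 8.3], [0.2, -0.0], [-107.7, -34.7], [-80.8, -25.0], [15.9, 5.5], [-0.1, 0.4]]
holder -1 [ 0.52101576 -0.40284578 -0.40873132] [[-0.4, -0.1], [-0.1, -0.6], [0.5, 0.2], [0.3, 0.4], [-0.8, -0.0], [0.5, 0.2]]
traycorner from wrist [ 0.54607622 -0.24608414  0.058     ]
[0.55451708 0.26637459 0.064     ]
[0.46569301 0.2607894  0.064     ]
```

Emit:
play_rows(increments=[[[18,7,-33],[0,0,-2.4],85],[[18,7,-33],[0,0,-2.4],85],[[18,7,-33],[0,0,-2.4],85],[[18,7,-33],[0,0,-2.4],85],[[18,7,-33],[0,0,-2.4],85],[[18,6,-30],[0,0,-2.4],85],[[0,0,0],[0,0,0],85],[[0,0,0],[0,0,0],85]])

```text
time_s: 2.77
eef_pos: [0.627, -0.1582, 0.2031]
eef_rot: [-0.684, 0.729, -0.003, 0.008]
wrist_force: [0.7, -0.3, 1.6]
gripper_width: 0.085
```

```bash
cat >> h.py <<'E'
from scipy.spatial.transform import Rotation as Ro
def st():
    s=telemetry.sense(); R=Ro.from_quat(s['eef_rot']).as_matrix()
    print('t',round(s['time_s'],2),'pos',s['eef_pos'].round(4),'xaxis deg',round(np.degrees(np.arctan2(R[1,0],R[0,0])),2),'zax',R[:,2].round(4),'F',s['wrist_force'].round(1),'M',s['ft_torque'].round(2),'w',round(s['gripper_width'],4),'j',s['joint_pos'].round(2)); return s,R
E
python3 - <<'E'
from fit2 import *
st()
c=cam('wrist'); cv2.imwrite('pics/e_wrist.png',c['frame'])
q=[.6304,-.1505,-.0242]
im=c['frame'].copy(); lines(c,im,T2(q,.015),box(-.012,0,0,.095,.024,.02)+box(.0625,0,0,.055,.056,.004),(0,0,255)); cv2.imwrite('pics/e_o.png',im)
E
```

```text
t 2.77 pos [ 0.627  -0.1582  0.2031] xaxis deg -93.63 zax [ 0.0147  0.0064 -0.9999] F [ 0.7 -0.3  1.6] M [-0.04 -0.04  0.03] w 0.085 j [-0.31  0.2   1.16  0.01  1.77  1.33]
```

View pics/e_o.png

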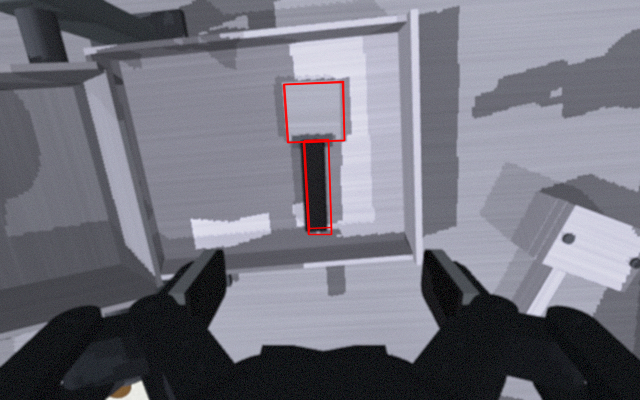

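Emit:
play_rows(increments=[[[3,8,-20],[-0.4,0.8,2.2],85],[[0,0,-35],[0,0,0],85],[[0,0,-35],[0,0,0],85],[[0,0,-35],[0,0,0],85],[[0,0,0],[0,0,0],85]])

```text
time_s: 3.23
eef_pos: [0.6313, -0.1527, 0.0835]
eef_rot: [-0.701, 0.713, -0.008, 0.003]
wrist_force: [-0.6, 0.4, -3.0]
gripper_width: 0.0852
```

```bash
cat >> h.py <<'E'
def delta(pos,yaw,s=None):
    s=s or telemetry.sense(); R=Ro.from_quat(s['eef_rot']).as_matrix()
    c,n=np.cos(np.radians(yaw)),np.sin(np.radians(yaw)); x=np.array([c,n,0]); z=np.array([0,0,-1.]); T=np.stack([x,np.cross(z,x),z],1)
    print('delta mm',((np.array(pos)-s['eef_pos'])*1000).round(1),'rot deg',np.degrees(Ro.from_matrix(T@R.T).as_rotvec()).round(2))
E
python3 - <<'E'
from h import *
st(); delta([.630,-.150,.008],-91.4)
E
```

```text
t 3.23 pos [ 0.6313 -0.1527  0.0835] xaxis deg -90.95 zax [ 0.0162 -0.0074 -0.9998] F [-0.6  0.4 -3. ] M [0.02 0.04 0.  ] w 0.0852 j [-0.29  0.23  1.34 -0.    1.55  1.3 ]
delta mm [ -1.3   2.7 -75.5] rot deg [ 0.43  0.92 -0.45]
```

Emit:
play_rows(increments=[[[-1,2.5,-30],[0.4,0.9,-0.4],85],[[0,0,-30],[0,0,0],85],[[0,0,-10],[0,0,0],85],[[0,0,0],[0,0,0],85]])

```text
time_s: 3.57
eef_pos: [0.6328, -0.1514, 0.0208]
eef_rot: [-0.7, 0.714, -0.005, 0.002]
wrist_force: [0.1, 0.1, -0.3]
gripper_width: 0.085
```

```bash
python3 - <<'E'
from h import *
st(); delta([.630,-.150,.009],-91.4)
c=cam('wrist'); cv2.imwrite('pics/f_wrist.png',c['frame'])
E
```

```text
t 3.57 pos [ 0.6328 -0.1514  0.0208] xaxis deg -91.09 zax [ 0.0099 -0.0043 -0.9999] F [ 0.1  0.1 -0.3] M [-0.01  0.05  0.01] w 0.085 j [-0.29  0.27  1.4  -0.    1.46  1.3 ]
delta mm [ -2.8   1.4 -11.8] rot deg [ 0.25  0.57 -0.31]
```

View pics/f_wrist.png

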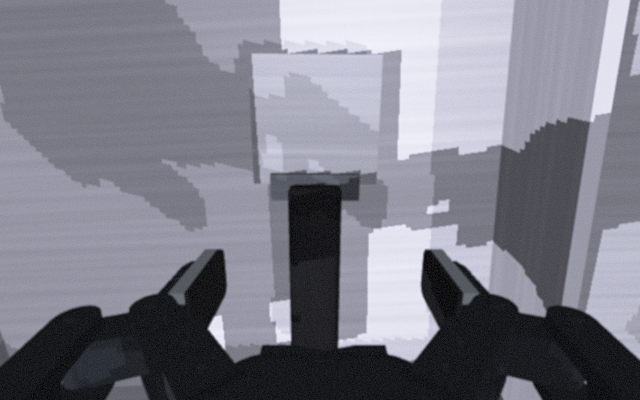

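Emit:
play_rows(increments=[[[-2,3.5,-12],[0.2,0.6,-0.3],85],[[-1,0,0],[0,0,0],60],[[0,0,0],[0,0,0],40],[[0,0,0],[0,0,0],15],[[0,0,0],[0,0,0],15],[[0,0,0],[0,0,0],15],[[0,0,0],[0,0,0],15],[[0,0,0],[0,0,0],15]], grip_force=70)

```text
time_s: 4.28
eef_pos: [0.636, -0.1495, 0.0225]
eef_rot: [-0.699, 0.715, -0.008, 0.004]
wrist_force: [0.6, -0.4, -1.4]
gripper_width: 0.0208
```

```bash
python3 - <<'E'
from h import *
st(); delta([.630,-.150,.009],-91.4)
c=cam('wrist'); cv2.imwrite('pics/g_wrist.png',c['frame'])
E
```

```text
t 4.28 pos [ 0.636  -0.1495  0.0225] xaxis deg -91.36 zax [ 0.0167 -0.0059 -0.9998] F [ 0.6 -0.4 -1.4] M [ 0.04  0.05 -0.03] w 0.0208 j [-0.28  0.27  1.4  -0.    1.45  1.31]
delta mm [ -6.   -0.5 -13.5] rot deg [ 0.34  0.96 -0.04]
```

View pics/g_wrist.png

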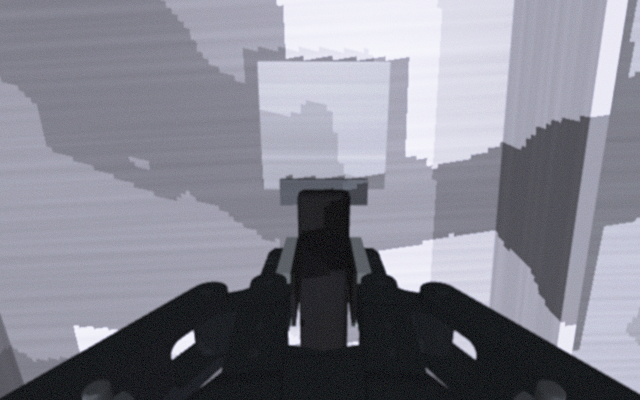

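Emit:
play_rows(increments=[[[0,0,0],[0,0,0],45],[[0,0,0],[0,0,0],45],[[-3,0,0],[0.3,1,0],45],[[-3,0,-10],[0,0,0],45]])

```text
time_s: 4.67
eef_pos: [0.6311, -0.1499, 0.0144]
eef_rot: [-0.699, 0.715, -0.001, 0.0]
wrist_force: [1.2, -0.2, 0.6]
gripper_width: 0.0448
```

```bash
python3 - <<'E'
from h import *
s,R=st(); delta([.630,-.150,.009],-91.4,s); print(s['joint_velocities'].round(3))
E
```

```text
t 4.67 pos [ 0.6311 -0.1499  0.0144] xaxis deg -91.35 zax [ 0.0015 -0.0013 -1.    ] F [ 1.2 -0.2  0.6] M [-0.02 -0.02  0.02] w 0.0448 j [-0.29  0.28  1.4  -0.    1.45  1.31]
delta mm [-1.1 -0.1 -5.4] rot deg [ 0.08  0.09 -0.05]
[-0.014  0.     0.262 -0.    -0.272 -0.017]
```

Emit:
play_rows(increments=[[[-1,0,-7],[0,0,0],45],[[0,0,-2],[0,0,0],45],[[0,0,-1],[0,0,0],40]])

```text
time_s: 4.92
eef_pos: [0.6295, -0.1497, 0.0035]
eef_rot: [-0.699, 0.715, -0.0, 0.0]
wrist_force: [-3.7, 2.4, 19.1]
gripper_width: 0.0402
```

```bash
python3 - <<'E'
from h import *
s,R=st(); delta([.630,-.150,.009],-91.4,s); print(s['joint_velocities'].round(3))
E
```

```text
t 4.92 pos [ 0.6295 -0.1497  0.0035] xaxis deg -91.36 zax [ 7.e-04 -5.e-04 -1.e+00] F [-3.7  2.4 19.1] M [0.42 0.85 0.09] w 0.0402 j [-0.29  0.29  1.42 -0.    1.44  1.31]
delta mm [ 0.5 -0.3  5.5] rot deg [ 0.03  0.04 -0.04]
[-0.002 -0.005  0.005  0.001 -0.005 -0.002]
```

Emit:
play_rows(increments=[[[0,0,4],[0,0,0],40],[[0,0,1],[0,0,0],15],[[0,0,0],[0,0,0],10],[[0,0,0],[0,0,0],10],[[0,0,0],[0,0,0],10],[[0,0,0],[0,0,0],10]])

```text
time_s: 5.42
eef_pos: [0.6296, -0.1498, 0.0088]
eef_rot: [-0.699, 0.715, -0.001, 0.0]
wrist_force: [0.1, 0.7, 3.2]
gripper_width: 0.0222
```

```bash
python3 - <<'E'
from h import *
s,R=st(); delta([.630,-.150,.009],-91.4,s); print(s['joint_velocities'].round(3))
E
```

```text
t 5.42 pos [ 0.6296 -0.1498  0.0088] xaxis deg -91.36 zax [ 1.7e-03 -7.0e-04 -1.0e+00] F [0.1 0.7 3.2] M [ 0.04  0.12 -0.01] w 0.0222 j [-0.29  0.28  1.41 -0.    1.44  1.31]
delta mm [ 0.4 -0.2  0.2] rot deg [ 0.04  0.1  -0.04]
[-0.  0.  0. -0. -0.  0.]
```

Emit:
play_rows(increments=[[[0,0,10],[0,0,0],10],[[0,0,20],[0,0,0],10],[[0,0,25],[0,0,0],10],[[0,0,30],[0,0,0],10],[[0,0,30],[0,0,0],10],[[0,0,20],[0,0,0],10],[[0,0,0],[0,0,0],10]])

```text
time_s: 6.0
eef_pos: [0.6234, -0.1481, 0.1427]
eef_rot: [-0.699, 0.715, 0.006, -0.004]
wrist_force: [0.5, -0.1, 0.3]
gripper_width: 0.0223
```

```bash
python3 - <<'E'
from h import *
s,R=st(); delta([.410,-.355,.12],-113.4,s)
c=cam('wrist'); cv2.imwrite('pics/h_wrist.png',c['frame'])
E
```

```text
t 6.0 pos [ 0.6234 -0.1481  0.1427] xaxis deg -91.37 zax [-0.0145  0.0038 -0.9999] F [ 0.5 -0.1  0.3] M [-0.02 -0.04 -0.  ] w 0.0223 j [-0.29  0.21  1.25 -0.    1.69  1.31]
delta mm [-213.4 -206.9  -22.7] rot deg [ -0.37  -0.78 -22.03]
```

View pics/h_wrist.png

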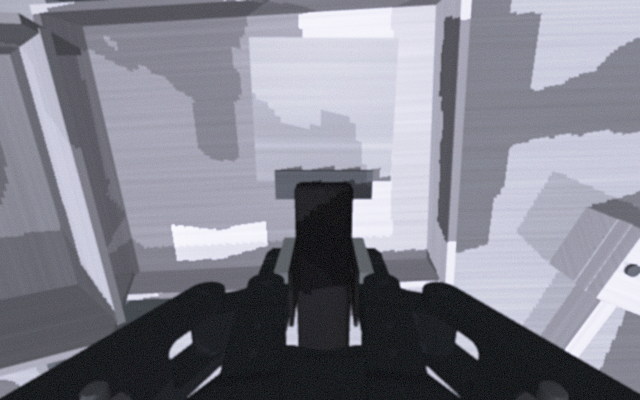

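```bash
cat > inhand.py <<'E'
from fit2 import *
def inhand(c,s,pts,dz=.0062):
    # pts: front-left, front-right, rear-left, rear-right blade corners (px) + ; fit pose in tool frame
    R=Ro.from_quat(s['eef_rot']).as_matrix(); p0=np.array(s['eef_pos'])
    # tool coords: scraper x dir = -tool y ; scraper y = -tool x
    def X(q,m):
        x,y,a,pit=q
        sx=np.array([np.sin(a),-np.cos(a),0]); sy=np.array([-np.cos(a),-np.sin(a),0])
        sx=sx*np.cos(pit)+np.array([0,0,-np.sin(pit)])
        pt=np.array([x,y,-dz])+sx*m[0]+sy*m[1]+np.array([0,0,-1])*m[2]
        return p0+R@pt
    mod=[(.09,.028,.002),(.09,-.028,.002),(.035,.028,.002),(.035,-.028,.002)]
    f=lambda q: np.concatenate([proj(c,X(q,m))-np.array(p) for m,p in zip(mod,pts)]+[[q[3]*100]])
    r=least_squares(f,[0,0,0,0]); return r.x, f(r.x).round(1)
E
python3 - <<'E'
from inhand import *
c=cam('wrist'); s=telemetry.sense()
print(inhand(c,s,[(248,37),(399,38),(256,180),(391,180)]))
E
```

```text
(array([ 0.00011733, -0.00386749,  0.00112631,  0.01493482]), array([ 1.3,  0.2, -1. , -0.4,  1.1, -0.1, -1.4,  0.1,  1.5]))
```

```bash
python3 - <<'E'
import cv2
a=cv2.imread('pics/h_wrist.png')
cv2.imwrite('pics/h2.png',cv2.resize(a[20:220,230:420],None,fx=4,fy=3))
E
```

```text
(no output)
```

View pics/h2.png

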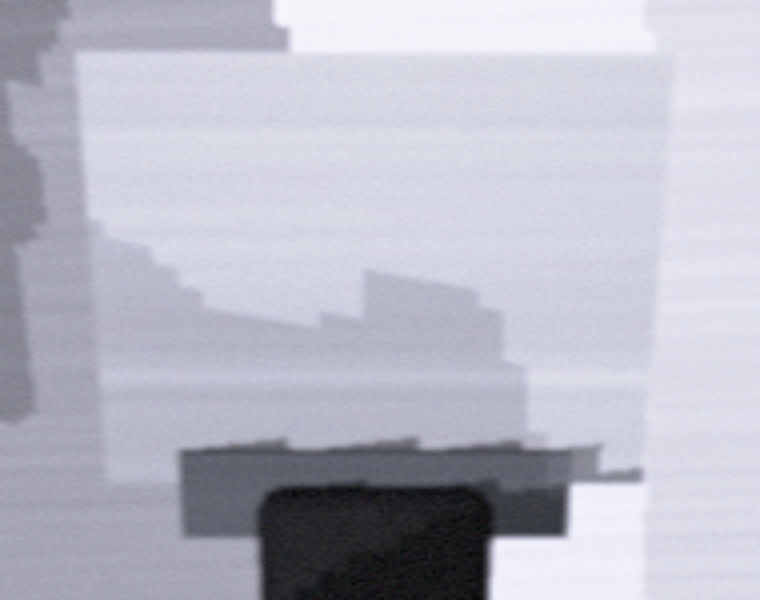

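Emit:
play_rows(increments=[[[-22,-22,0],[0,-0.4,-2],10],[[-26,-26,0],[0,0,-2.5],10],[[-26,-26,0],[0,0,-2.5],10],[[-26,-26,0],[0,0,-2.5],10],[[-26,-26,0],[0,0,-2.5],10],[[-26,-26,-8],[0,0,-2.5],10],[[-26,-26,-10],[0,0,-2.5],10],[[-20,-20,-12],[0,0,-2.5],10],[[-5,-7,-12],[0,0,-2],10],[[0,0,0],[0,0,0],10]])

```text
time_s: 6.93
eef_pos: [0.4002, -0.3506, 0.0639]
eef_rot: [-0.547, 0.837, 0.026, -0.006]
wrist_force: [-0.8, 1.4, -2.1]
gripper_width: 0.0222
```

```bash
python3 - <<'E'
from inhand import *
s,R=st(); delta([.4165,-.3576,.07],-113.4,s)
c=cam('wrist'); 
q=[.521,-.4028,-.4087]
im=c['frame'].copy(); cv2.imwrite('pics/i_w.png',im); lines(c,im,T2(q,.04),box(.031,0,-.011,.062,.09,.058)+box(-.0475,0,-.025,.095,.016,.03),(0,0,255)); cv2.imwrite('pics/i_o.png',im)
E
```

```text
t 6.93 pos [ 0.4002 -0.3506  0.0639] xaxis deg -113.65 zax [-0.0384  0.0366 -0.9986] F [-0.8  1.4 -2.1] M [-0.02 -0.06  0.03] w 0.0222 j [-0.78 -0.01  1.63 -0.    1.57  1.2 ]
delta mm [16.3 -7.   6.1] rot deg [-2.09 -2.2   0.22]
```

View pics/i_o.png

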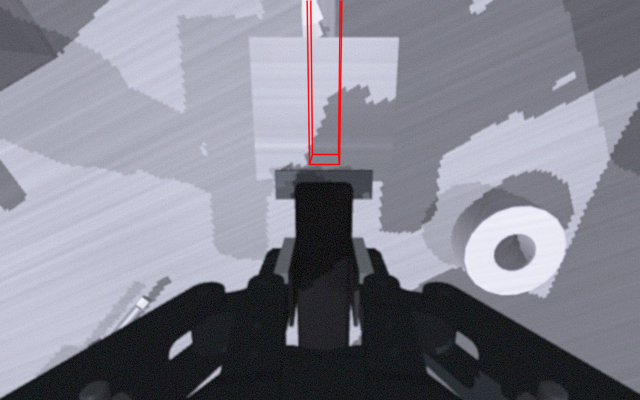

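Emit:
play_rows(increments=[[[8,-4,0],[-2,-2.2,0.2],10],[[0,0,0],[0,0,0],10],[[0,0,0],[0,0,0],10]])

```text
time_s: 7.23
eef_pos: [0.4103, -0.3508, 0.0623]
eef_rot: [-0.552, 0.834, 0.003, 0.001]
wrist_force: [0.3, -0.1, -1.6]
gripper_width: 0.0223
```

```bash
python3 - <<'E'
from inhand import *
s,R=st(); delta([.4165,-.3576,.036],-113.4,s)
q=[.521,-.4028,-.4087]
for n,(x0,y0,x1,y1) in (('scene',(150,140,300,240)),('side',(260,260,420,360))):
  c=cam(n); im=cv2.resize(c['frame'][y0:y1,x0:x1],None,fx=4,fy=4); lines(c,im,T2(q,.04),box(.031,0,-.011,.062,.09,.058)+box(-.0475,0,-.025,.095,.016,.03),(0,0,255),4,(x0,y0)); cv2.imwrite(f'pics/i_{n}.png',im)
E
```

```text
t 7.23 pos [ 0.4103 -0.3508  0.0623] xaxis deg -113.0 zax [-0.0017  0.0063 -1.    ] F [ 0.3 -0.1 -1.6] M [0.   0.03 0.04] w 0.0223 j [-0.77 -0.03  1.66  0.    1.52  1.2 ]
delta mm [  6.2  -6.8 -26.3] rot deg [-0.36 -0.1  -0.4 ]
```

View pics/i_scene.png

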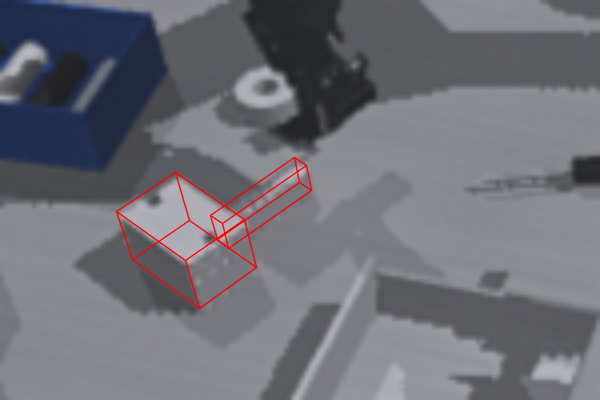

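View pics/i_side.png

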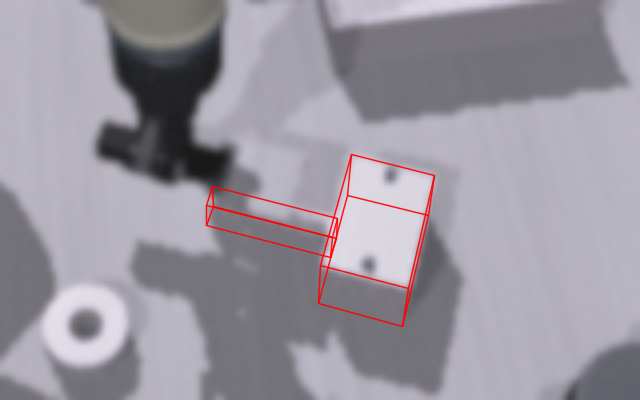

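Emit:
play_rows(increments=[[[6,-7,-14],[-0.3,0,-0.4],10],[[0,0,-12],[0,0,0],10],[[0,0,0],[0,0,0],10]])

```text
time_s: 7.58
eef_pos: [0.4189, -0.3571, 0.0378]
eef_rot: [-0.551, 0.835, -0.0, -0.0]
wrist_force: [-0.3, 0.4, -1.6]
gripper_width: 0.0223
```

```bash
python3 - <<'E'
from inhand import *
s,R=st(); delta([.4165,-.3576,.036],-113.4,s); delta([.4165+.066*.917,-.3576-.066*.398,.036],-113.4,s)
for n,(x0,y0,x1,y1) in (('scene',(150,140,300,240)),('side',(260,260,420,360))):
  c=cam(n); im=cv2.resize(c['frame'][y0:y1,x0:x1],None,fx=4,fy=4); cv2.imwrite(f'pics/j_{n}.png',im)
E
```

```text
t 7.58 pos [ 0.4189 -0.3571  0.0378] xaxis deg -113.17 zax [-0.e+00 -4.e-04 -1.e+00] F [-0.3  0.4 -1.6] M [ 0.05  0.03 -0.  ] w 0.0223 j [-0.77  0.01  1.66 -0.    1.47  1.21]
delta mm [-2.4 -0.5 -1.8] rot deg [ 0.02 -0.   -0.23]
delta mm [ 58.1 -26.8  -1.8] rot deg [ 0.02 -0.   -0.23]
```

View pics/j_side.png

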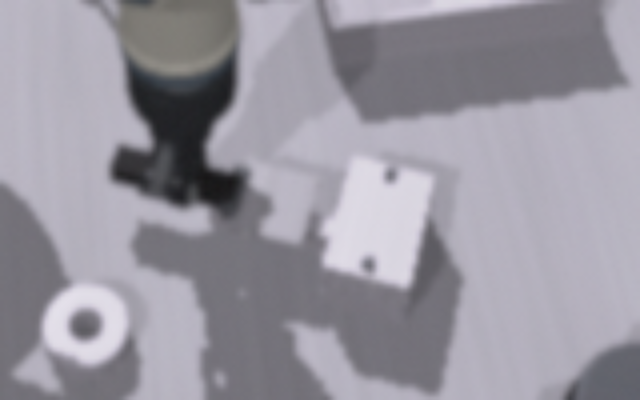

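View pics/j_scene.png

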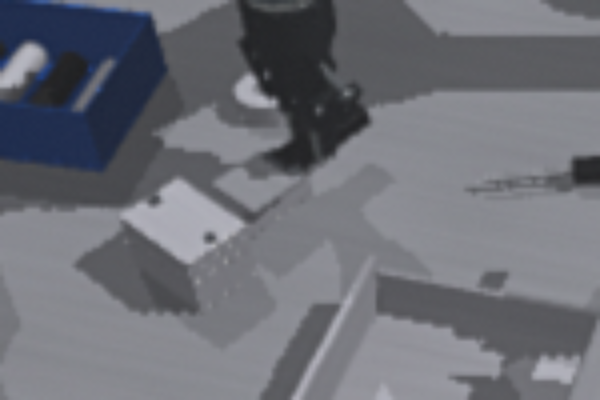

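Emit:
play_rows(increments=[[[8,-4,-2],[0,0,-0.2],10],[[9,-4,0],[0,0,0],10],[[9,-4,0],[0,0,0],10],[[7,-3,0],[0,0,0],10]])

```text
time_s: 8.02
eef_pos: [0.438, -0.3661, 0.0357]
eef_rot: [-0.548, 0.836, 0.017, -0.01]
wrist_force: [-25.2, 10.1, 7.4]
gripper_width: 0.0222
```

```bash
python3 - <<'E'
from inhand import *
s,R=st(); delta([.4165+.066*.917,-.3576-.066*.398,.036],-113.4,s)
E
```

```text
t 8.02 pos [ 0.438  -0.3661  0.0357] xaxis deg -113.48 zax [-0.0345  0.0168 -0.9993] F [-25.2  10.1   7.4] M [ 1.39  3.46 -0.03] w 0.0222 j [-0.75  0.1   1.57 -0.01  1.51  1.23]
delta mm [ 39.  -17.7   0.3] rot deg [-0.96 -1.98  0.08]
```

Emit:
play_rows(increments=[[[-10,4,0],[0,0,0],10],[[0,0,0],[0,0,0],10]])

```text
time_s: 8.18
eef_pos: [0.4255, -0.3609, 0.0351]
eef_rot: [-0.548, 0.836, 0.02, -0.012]
wrist_force: [-0.0, -0.4, -1.1]
gripper_width: 0.0222
```

```bash
python3 - <<'E'
from inhand import *
s,R=st(); delta([.4165+.01*.917,-.3576-.01*.398,.036],-113.4,s)
c=cam('wrist'); a=c['frame']; cv2.imwrite('pics/k_w.png',a); cv2.imwrite('pics/k2.png',cv2.resize(a[10:220,230:420],None,fx=4,fy=2.8))
E
```

```text
t 8.18 pos [ 0.4255 -0.3609  0.0351] xaxis deg -113.49 zax [-0.0419  0.0214 -0.9989] F [-0.  -0.4 -1.1] M [-0.06 -0.05 -0.02] w 0.0222 j [-0.76  0.07  1.6  -0.01  1.51  1.23]
delta mm [ 0.2 -0.6  0.9] rot deg [-1.22 -2.4   0.09]
```

View pics/k_w.png

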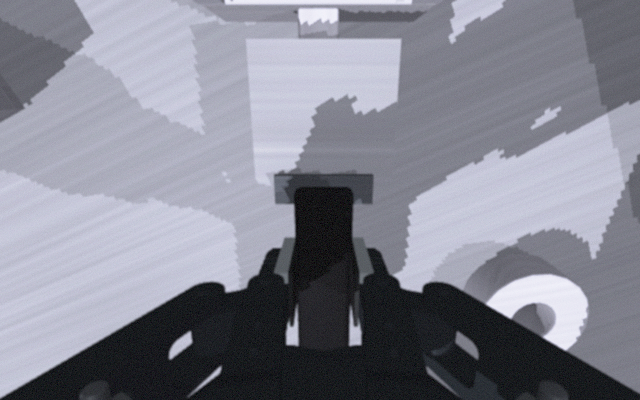

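View pics/k2.png

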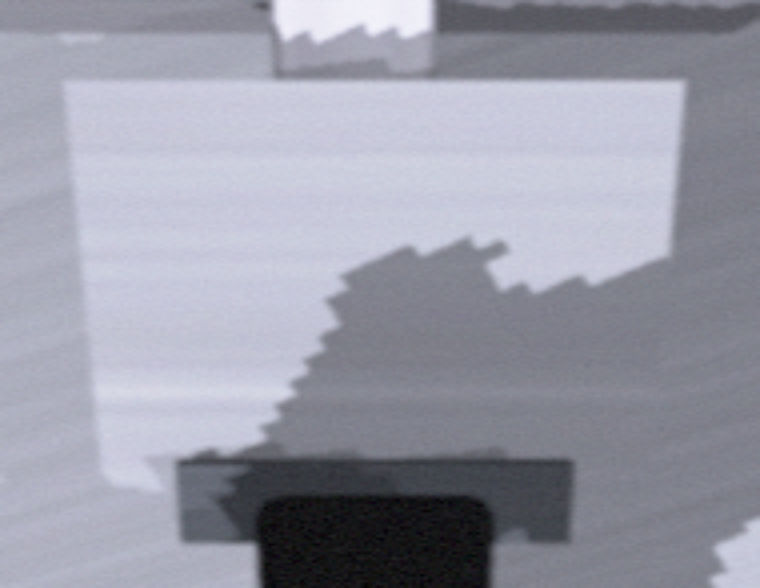

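```bash
python3 - <<'E'
from inhand import *
c=cam('wrist'); s=telemetry.sense()
mod=[(.09,.028,.002),(.09,-.028,.002),(.035,.028,.002),(.035,.012,.01),(.035,-.012,.01)]
def fit(R,p0,c,pts):
    def X(q,m):
        x,y,a,pit,zz=q
        sx=np.array([np.sin(a)*np.cos(pit),-np.cos(a)*np.cos(pit),-np.sin(pit)]); sy=np.array([-np.cos(a),-np.sin(a),0]); sz=np.cross(sx,sy)
        return p0+R@(np.array([x,y,-zz])+sx*m[0]+sy*m[1]+sz*m[2])
    f=lambda q: np.concatenate([proj(c,X(q,m))-np.array(p) for m,p in zip(mod,pts)]+[[(q[4]-.0062)*500]])
    r=least_squares(f,[0,0,0,0,.006]); print(r.x.round(4),f(r.x).round(1))
    for m in((.09,0,0),(.035,0,0),(-.0595,0,-.01)): print(X(r.x,m).round(4))
R=Ro.from_quat(s['eef_rot']).as_matrix()
fit(R,s['eef_pos'],c,[(246,38.5),(401.5,38.5),(256,181),(294.5,188),(353,188)])
E
```

```text
[-0.0003 -0.0016  0.0027  0.0568  0.0029] [ 1.2 -1.1 -0.9 -0.5  0.5  1.4 -1.5  0.1  0.7  0.3 -1.6]
[ 0.5115 -0.3983  0.04  ]
[ 0.4611 -0.3762  0.0392]
[ 0.3747 -0.3384  0.0278]
```

Emit:
play_rows(increments=[[[0,0,2.5],[0,0,0],10],[[4,-2,0],[0,0,0],10],[[4,-2,0],[0,0,0],10],[[4,-2,0],[0,0,0],10]])

```text
time_s: 8.62
eef_pos: [0.4374, -0.3668, 0.04]
eef_rot: [-0.548, 0.836, 0.021, -0.013]
wrist_force: [-29.8, 14.3, 6.9]
gripper_width: 0.0226
```

```bash
python3 - <<'E'
from inhand import *
s,R=st()
E
```

```text
t 8.62 pos [ 0.4374 -0.3668  0.04  ] xaxis deg -113.49 zax [-0.0446  0.0221 -0.9988] F [-29.8  14.3   6.9] M [2.11 4.44 0.07] w 0.0226 j [-0.75  0.1   1.56 -0.01  1.53  1.23]
```

Emit:
play_rows(increments=[[[-7,3,0],[0,0,0],10],[[0,0,0],[0,0,0],10],[[0,0,0],[0,0,0],10]])

```text
time_s: 8.87
eef_pos: [0.4307, -0.3638, 0.0396]
eef_rot: [-0.548, 0.836, 0.023, -0.013]
wrist_force: [0.1, 0.0, -1.8]
gripper_width: 0.0222
```

```bash
python3 - <<'E'
from inhand import *
s,R=st()
c=cam('wrist'); a=c['frame']; cv2.imwrite('pics/l_w.png',a); cv2.imwrite('pics/l2.png',cv2.resize(a[0:220,230:420],None,fx=4,fy=2.7))
c=cam('side'); cv2.imwrite('pics/l_s.png',cv2.resize(c['frame'][260:360,260:420],None,fx=4,fy=4))
E
```

```text
t 8.87 pos [ 0.4307 -0.3638  0.0396] xaxis deg -113.47 zax [-0.047   0.0237 -0.9986] F [ 0.1  0.  -1.8] M [ 0.02 -0.02 -0.04] w 0.0222 j [-0.75  0.09  1.57 -0.01  1.53  1.23]
```

View pics/l2.png

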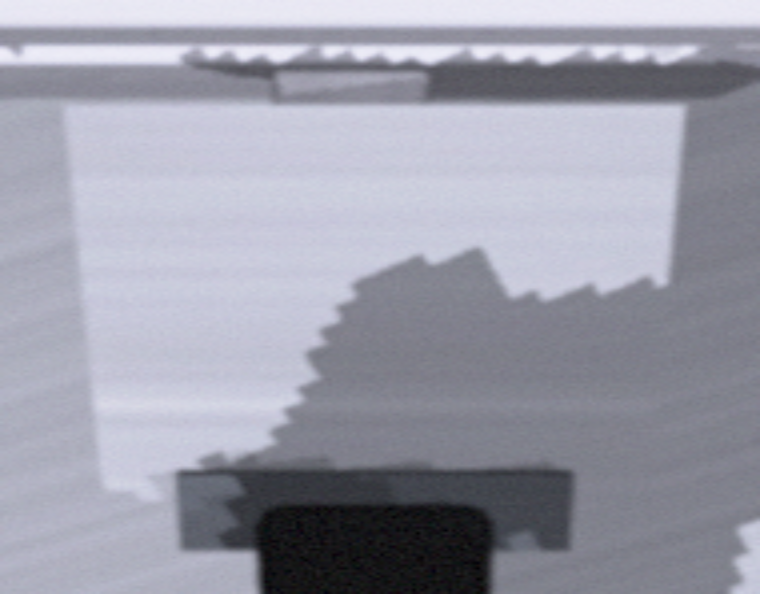

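View pics/l_s.png

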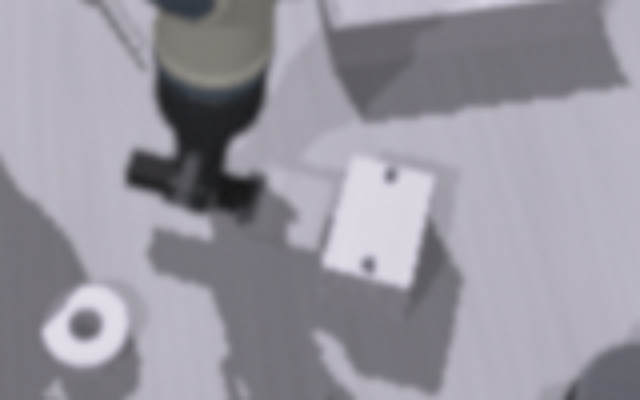

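```bash
python3 - <<'E'
from inhand import *
s,R=st()
c=cam('wrist'); q=[.521,-.4028,-.4087]
for p in [(0,0,.018),(0,0,.006),(0,0,-.006),(0,0,-.010),(.0,.035,0),(0,-.035,0),(0,.035,.006),(0,-.035,.006),(0,.045,.018),(0,-.045,.018),(0,.008,-.01),(0,-.008,-.01)]:
    pp=proj(c,T2(q,.04)(p)); print(p,pp.round(1), ((pp-[230,0])*[4,2.7]).round(0))
im=c['frame']; cv2.imwrite('pics/l3.png',cv2.resize(im[0:50,180:470],None,fx=2.7,fy=8,interpolation=cv2.INTER_CUBIC))
E
```

```text
t 8.97 pos [ 0.4307 -0.3638  0.0398] xaxis deg -113.46 zax [-0.0469  0.0235 -0.9986] F [ 1.  -0.6 -1.8] M [-0.06 -0.05 -0.02] w 0.0224 j [-0.75  0.09  1.57 -0.01  1.53  1.23]
(0, 0, 0.018) [323.5  12.4] [374.  34.]
(0, 0, 0.006) [323.6  19.7] [374.  53.]
(0, 0, -0.006) [323.6  25.7] [375.  70.]
(0, 0, -0.01) [323.7  27.5] [375.  74.]
(0.0, 0.035, 0) [230.5  22.9] [ 2. 62.]
(0, -0.035, 0) [416.9  22.8] [748.  62.]
(0, 0.035, 0.006) [225.9  19.8] [-16.  53.]
(0, -0.035, 0.006) [421.4  19.7] [765.  53.]
(0, 0.045, 0.018) [184.6  12.5] [-182.   34.]
(0, -0.045, 0.018) [462.7  12.3] [931.  33.]
(0, 0.008, -0.01) [303.9  27.5] [295.  74.]
(0, -0.008, -0.01) [343.5  27.5] [454.  74.]
```

View pics/l3.png

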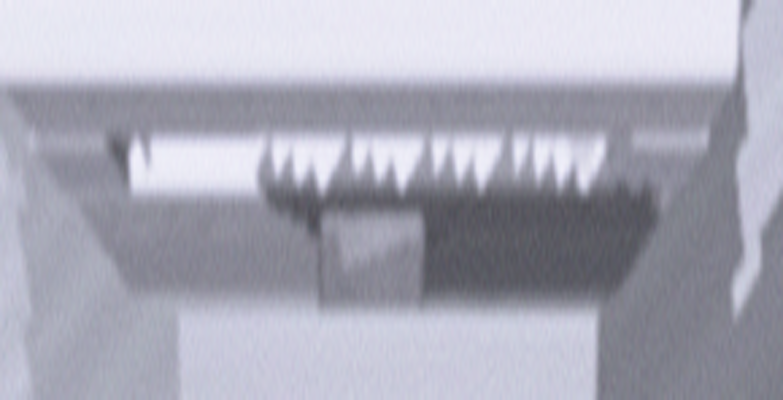

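```bash
cat >> inhand.py <<'E'
mod5=[(.09,.028,.002),(.09,-.028,.002),(.035,.028,.002),(.035,.012,.01),(.035,-.012,.01)]
def fit5(R,p0,c,pts,z0=.0062,wz=500):
    def X(q,m):
        x,y,a,pit,zz=q
        sx=np.array([np.sin(a)*np.cos(pit),-np.cos(a)*np.cos(pit),-np.sin(pit)]); sy=np.array([-np.cos(a),-np.sin(a),0]); sz=np.cross(sx,sy)
        return p0+R@(np.array([x,y,-zz])+sx*m[0]+sy*m[1]+sz*m[2])
    f=lambda q: np.concatenate([proj(c,X(q,m))-np.array(p) for m,p in zip(mod5,pts)]+[[(q[4]-z0)*wz]])
    r=least_squares(f,[0,0,0,0,.006]); print(r.x.round(4),f(r.x).round(1))
    for m in((.09,0,0),(.035,0,0),(-.0595,0,-.01)): print(X(r.x,m).round(4))
E
python3 - <<'E'
from inhand import *
s,R=st(); c=cam('wrist')
P5=[(246,39),(401.5,39),(256,182),(294.5,188),(353,188)]
fit5(R,s['eef_pos'],c,P5); fit5(R,s['eef_pos'],c,P5,wz=5000)
E
```

```text
t 9.02 pos [ 0.4307 -0.3637  0.0398] xaxis deg -113.46 zax [-0.047   0.0236 -0.9986] F [ 0.3  0.5 -1.7] M [ 0.03 -0.01 -0.07] w 0.0224 j [-0.75  0.09  1.57 -0.01  1.53  1.23]
[-0.0002 -0.0023  0.0016  0.0562  0.0034] [ 1.2 -1.  -1.1 -0.6  0.6  0.8 -1.4  0.5  0.7  0.6 -1.4]
[ 0.5155 -0.4005  0.0434]
[ 0.4651 -0.3785  0.0432]
[ 0.3785 -0.3407  0.0329]
[-0.0002 -0.0022  0.0016  0.0187  0.0062] [ 1.7 -1.1 -1.4 -0.7  0.1  1.3 -1.6  0.4  1.2  0.5 -0.2]
[ 0.5155 -0.4006  0.0428]
[ 0.4651 -0.3786  0.0446]
[ 0.3782 -0.3407  0.0378]
```

Emit:
play_rows(increments=[[[0.8,1.8,-3.5],[0,0,0],10],[[0,0,0],[0,0,0],10],[[0,0,0],[0,0,0],10]])

```text
time_s: 9.32
eef_pos: [0.4323, -0.3621, 0.0364]
eef_rot: [-0.548, 0.836, 0.022, -0.013]
wrist_force: [-0.5, -0.5, -0.3]
gripper_width: 0.022
```

```bash
python3 - <<'E'
from inhand import *
s,R=st()
c=cam('wrist'); cv2.imwrite('pics/m3.png',cv2.resize(c['frame'][0:50,180:470],None,fx=2.7,fy=8,interpolation=cv2.INTER_CUBIC))
E
```

```text
t 9.32 pos [ 0.4323 -0.3621  0.0364] xaxis deg -113.46 zax [-0.0457  0.0226 -0.9987] F [-0.5 -0.5 -0.3] M [ 0.06 -0.02 -0.  ] w 0.022 j [-0.75  0.09  1.58 -0.01  1.52  1.23]
```

View pics/m3.png

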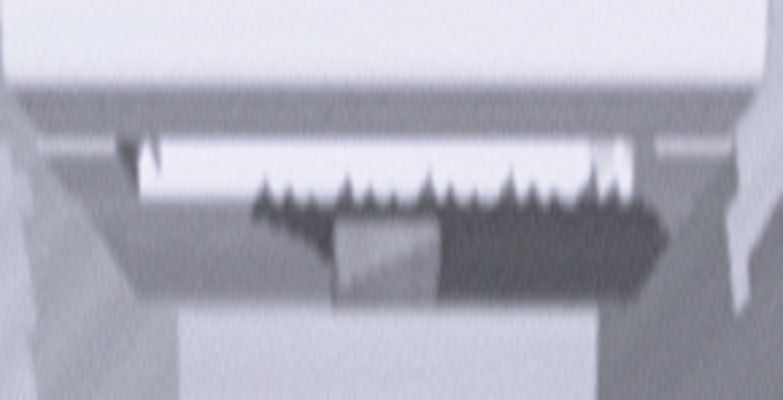

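Emit:
play_rows(increments=[[[3.7,-1.6,-0.5],[0,0,0],10],[[3.7,-1.6,0],[0,0,0],10],[[3.7,-1.6,0],[0,0,0],10]])

```text
time_s: 9.62
eef_pos: [0.4438, -0.367, 0.0357]
eef_rot: [-0.548, 0.836, 0.022, -0.013]
wrist_force: [0.3, -0.7, -0.6]
gripper_width: 0.0222
```

```bash
python3 - <<'E'
from inhand import *
s,R=st()
c=cam('wrist'); cv2.imwrite('pics/n3.png',cv2.resize(c['frame'][0:50,180:470],None,fx=2.7,fy=8,interpolation=cv2.INTER_CUBIC))
E
```

```text
t 9.62 pos [ 0.4438 -0.367   0.0357] xaxis deg -113.46 zax [-0.0459  0.0229 -0.9987] F [ 0.3 -0.7 -0.6] M [-0.   -0.05  0.01] w 0.0222 j [-0.74  0.12  1.55 -0.01  1.52  1.24]
```

View pics/n3.png

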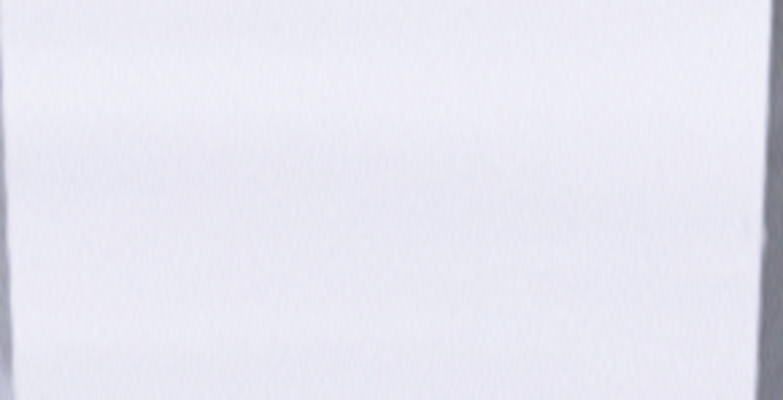

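Emit:
play_rows(increments=[[[4.6,-2,0],[0,0,0],10],[[4.6,-2,0],[0,0,0],10],[[4.6,-2,0],[0,0,0],10]])

```text
time_s: 9.92
eef_pos: [0.4593, -0.3738, 0.0357]
eef_rot: [-0.548, 0.836, 0.022, -0.013]
wrist_force: [-0.4, 0.5, -0.9]
gripper_width: 0.0224
```

```bash
python3 - <<'E'
from inhand import *
s,R=st()
E
```

```text
t 9.92 pos [ 0.4593 -0.3738  0.0357] xaxis deg -113.46 zax [-0.0454  0.0226 -0.9987] F [-0.4  0.5 -0.9] M [-0.03 -0.09  0.01] w 0.0224 j [-0.73  0.16  1.5  -0.01  1.53  1.25]
```

Emit:
play_rows(increments=[[[4.6,-2,0],[0,0,0],10],[[4.6,-2,0],[0,0,0],10],[[4.6,-2,0],[0,0,0],10],[[3,-1.3,0],[0,0,0],10]])

```text
time_s: 10.25
eef_pos: [0.4786, -0.3821, 0.0355]
eef_rot: [-0.548, 0.836, 0.022, -0.013]
wrist_force: [-0.5, 0.2, -1.7]
gripper_width: 0.0219
```

```bash
python3 - <<'E'
from inhand import *
s,R=st()
c=cam('wrist'); cv2.imwrite('pics/p3.png',c['frame'])
E
```

```text
t 10.25 pos [ 0.4786 -0.3821  0.0355] xaxis deg -113.45 zax [-0.0451  0.0225 -0.9987] F [-0.5  0.2 -1.7] M [-0.01 -0.   -0.06] w 0.0219 j [-0.72  0.22  1.44 -0.01  1.53  1.26]
```

View pics/p3.png

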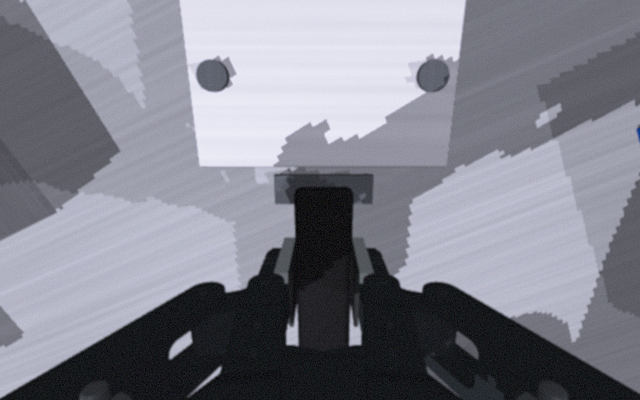

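Emit:
play_rows(increments=[[[2.5,-1.1,0],[0,0,0],10],[[2.5,-1.1,0],[0,0,0],10],[[2,-0.9,0],[0,0,0],10]])

```text
time_s: 10.55
eef_pos: [0.4859, -0.3852, 0.0352]
eef_rot: [-0.549, 0.836, 0.023, -0.013]
wrist_force: [-11.1, 5.4, 0.3]
gripper_width: 0.0221
```

```bash
python3 - <<'E'
from inhand import *
s,R=st()
E
```

```text
t 10.55 pos [ 0.4859 -0.3852  0.0352] xaxis deg -113.45 zax [-0.0467  0.0236 -0.9986] F [-11.1   5.4   0.3] M [0.84 1.68 0.02] w 0.0221 j [-0.72  0.24  1.42 -0.01  1.54  1.26]
```

Emit:
play_rows(increments=[[[-1,0.4,-1],[0,0,0],10],[[0,0,-1],[0,0,0],10],[[0,0,0],[0,0,0],26],[[0,0,0],[0,0,0],32],[[0,0,0],[0,0,0],45],[[0,0,0],[0,0,0],45]])

```text
time_s: 11.05
eef_pos: [0.4855, -0.3854, 0.0347]
eef_rot: [-0.548, 0.836, 0.021, -0.013]
wrist_force: [0.0, -0.4, -0.1]
gripper_width: 0.0452
```

Emit:
play_rows(increments=[[[0,0,10],[0,0,0],50],[[0,0,20],[0,0,0],60],[[0,0,30],[0,0,0],85],[[0,0,40],[-1,-2,0],85],[[0,0,40],[0,0,0],85],[[0,0,0],[0,0,0],85]])

```text
time_s: 11.55
eef_pos: [0.4827, -0.3828, 0.1793]
eef_rot: [-0.549, 0.836, 0.007, -0.003]
wrist_force: [0.4, -0.4, 2.2]
gripper_width: 0.0849
```

```bash
python3 - <<'E'
from inhand import *
s,R=st()
c=cam('wrist'); cv2.imwrite('pics/q3.png',c['frame'])
c=cam('side'); cv2.imwrite('pics/q_s.png',c['frame'])
E
```

```text
t 11.55 pos [ 0.4827 -0.3828  0.1793] xaxis deg -113.43 zax [-0.0135  0.0085 -0.9999] F [ 0.4 -0.4  2.2] M [-0.01 -0.02  0.05] w 0.0849 j [-0.72  0.14  1.26 -0.    1.75  1.26]
```

View pics/q3.png

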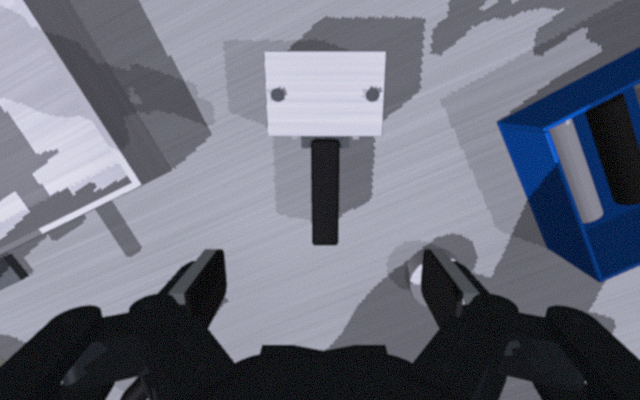

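View pics/q_s.png

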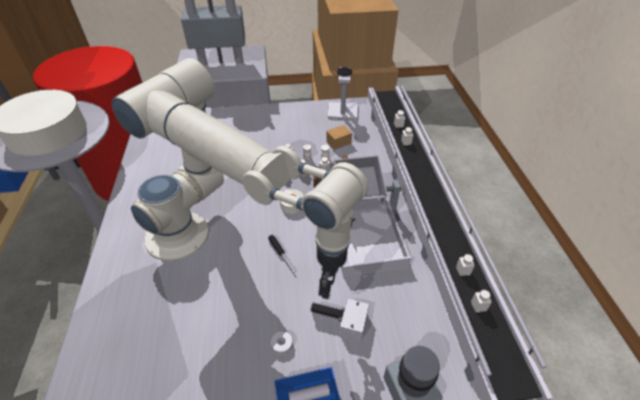

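Emit:
play_rows(increments=[[[0,10,38],[0,0,0],85],[[0,10,38],[0,0,0],85],[[0,15,36],[0,0,1],85],[[0,20,34],[0,0,2],85],[[0,28,28],[0,0,2.6],85],[[0,36,15],[0,0,2.6],85],[[0,38,0],[0,0,2.6],85],[[0,38,0],[0,0,2.6],85],[[0,38,0],[0,0,2.6],85],[[0,38,0],[0,0,2.6],85]])

```text
time_s: 12.48
eef_pos: [0.4749, -0.1049, 0.3476]
eef_rot: [-0.677, 0.736, 0.024, -0.014]
wrist_force: [0.4, -0.0, -0.3]
gripper_width: 0.0851
```

Emit:
play_rows(increments=[[[0,38,0],[0,0,3],85],[[0,38,0],[0,0,3],85],[[0,38,0],[0,0,3],85],[[0,38,0],[0,0,3],85],[[0,38,0],[0,0,3],85],[[0,38,0],[0,0,3],85],[[0,20,0],[0,0,3],85],[[0,0,0],[0,0,0],85]])

```text
time_s: 13.15
eef_pos: [0.4702, 0.1614, 0.3347]
eef_rot: [0.807, -0.589, -0.029, 0.026]
wrist_force: [-0.7, -0.6, -0.2]
gripper_width: 0.0853
```

```bash
python3 - <<'E'
from inhand import *
s,R=st()
c=cam('wrist'); cv2.imwrite('pics/r_w.png',c['frame'])
E
```

```text
t 13.15 pos [0.4702 0.1614 0.3347] xaxis deg -72.25 zax [-0.0763 -0.0078 -0.9971] F [-0.7 -0.6 -0.2] M [ 0.04 -0.08 -0.04] w 0.0853 j [ 0.25 -0.07  1.21  0.01  2.08  1.52]
```

View pics/r_w.png

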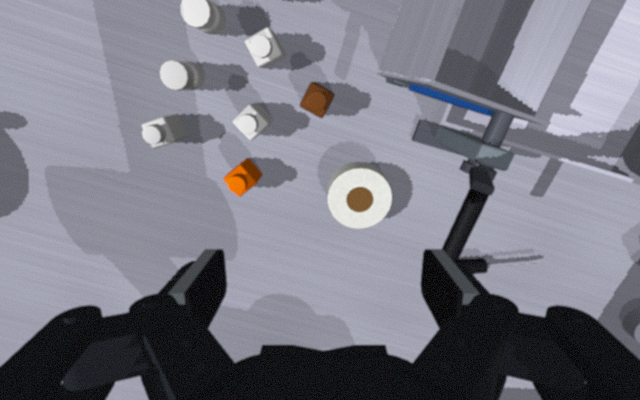

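```bash
python3 - <<'E'
import cv2
a=cv2.imread('pics/r_w.png'); cv2.imwrite('pics/r2.png',cv2.resize(a[0:210,130:350],None,fx=3.6,fy=2.8*1.02,interpolation=cv2.INTER_CUBIC)); print(a[0:210,130:350].shape)
cv2.imwrite('pics/r2.png',cv2.resize(a[0:200,125:325],None,fx=3,fy=3,interpolation=cv2.INTER_CUBIC))
cv2.imwrite('pics/r3.png',cv2.resize(a[60:290,320:580],None,fx=2.6,fy=2.6,interpolation=cv2.INTER_CUBIC))
E
```

```text
(210, 220, 3)
```

View pics/r2.png

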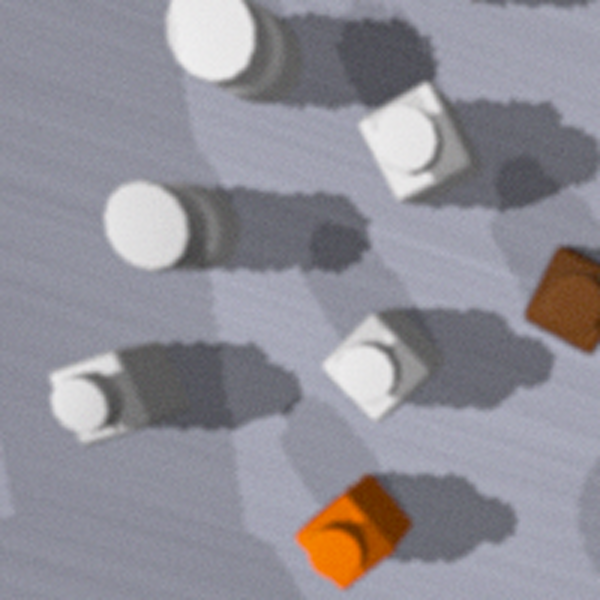

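View pics/r3.png

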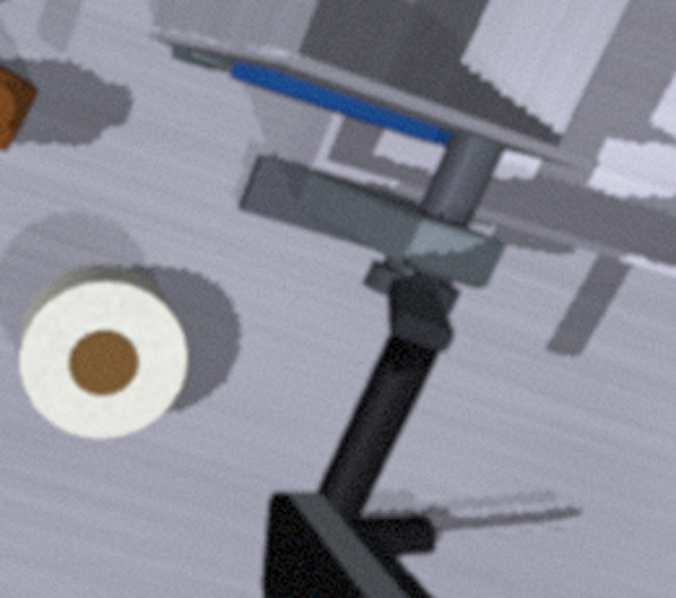

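```bash
cat > meas.py <<'E'
from inhand import *
def bottle(c,corners,cap,x0):
    # corners z=.048 in order around; any
    best=None
    for a0 in (0,.4,.8,1.2):
        def f(q):
            X=T2(q,.0); sq=[X((.017*i,.017*j,.048)) for i,j in((1,1),(-1,1),(-1,-1),(1,-1))]
            pr=np.array([proj(c,p) for p in sq]); r=[]
            for k in corners:
                d=pr-np.array(k); r+=list(d[np.argmin((d**2).sum(1))])
            r+=list(proj(c,X((0,0,.064)))-np.array(cap)); return np.array(r)
        r=least_squares(f,[x0[0],x0[1],a0],loss='soft_l1')
        if best is None or r.cost<best.cost: best=r; bf=f(r.x)
    q=best.x; q[2]=(np.degrees(q[2])+45)%90-45
    return q, bf.round(1)
E
python3 - <<'E'
from meas import *
s,R=st(); c=cam('wrist')
g=lambda p:(p[0]/3+125,p[1]/3)
for n,cor,cap in (('A',[(428,83),(358,127),(405,200),(470,158)],(408,140)),('B',[(376,312),(324,367),(377,420),(429,368)],(367,368)),('C',[(118,350),(50,375),(82,440)],(80,405))):
    cp=g(cap); x0=atz(c,*cp,.064); q,r=bottle(c,[g(k) for k in cor],cp,x0); print(n,q.round(4),r.tolist())
for p in((211,38),(147,225)): print('jar',atz(c,*g(p),.060).round(4))
print('orange',atz(c,*g((333,545)),.064).round(4),'brown',atz(c,*g((575,295)),.064).round(4))
# lever
q=[.6489,.0086,.0234]
for a in np.arange(0,.5,.05):
    gp=lambda x:P(q,(x,.1*np.sin(.785-a),.1*np.cos(.785-a)))
    print(round(a,2),proj(c,gp(-.146)).round(1),proj(c,gp(-.185)).round(1))
for n in('scene','side'):
    c=cam(n); cv2.imwrite(f'pics/r_{n}.png',c['frame'])
    print(n,[proj(c,P(q,(-.221,.1*np.sin(.785-a),.1*np.cos(.785-a)))).round(1).tolist() for a in np.arange(0,.5,.1)])
E
```

```text
t 13.2 pos [0.4703 0.1601 0.3344] xaxis deg -72.43 zax [-0.0769 -0.0084 -0.997 ] F [-1.1  0.  -0.5] M [-0.01 -0.03 -0.01] w 0.0849 j [ 0.25 -0.07  1.21  0.01  2.08  1.52]
A [  0.5559   0.2656 -41.8083] [-0.1, -2.1, -0.9, -0.2, -0.2, 2.3, 1.9, 0.6, -0.0, -0.2]
B [  0.4675   0.2606 -29.5895] [-0.6, -1.7, -1.6, -1.0, 0.4, 1.1, 1.4, 0.2, 0.2, 1.0]
C [ 0.4177  0.3704 33.99  ] [0.3, -0.3, -1.2, -1.0, 0.1, 2.7, 0.5, 0.1]
jar [0.5672 0.3443 0.06  ]
jar [0.4953 0.3569 0.06  ]
orange [0.3908 0.258  0.064 ] brown [0.5214 0.189  0.064 ]
0.0 [430.2 171.6] [413.4 211.9]
0.05 [435.4 173.8] [418.1 214.5]
0.1 [440.7 176.1] [423.1 217. ]
0.15 [446.3 178.4] [428.3 219.6]
0.2 [452.1 180.8] [433.7 222.2]
0.25 [458.  183.1] [439.2 224.7]
0.3 [464.1 185.5] [444.9 227.3]
0.35 [470.3 187.8] [450.6 229.8]
0.4 [476.6 190.1] [456.5 232.2]
0.45 [482.9 192.4] [462.5 234.6]
scene [[349.1, 165.0], [346.8, 163.0], [344.4, 161.0], [341.7, 159.3], [338.8, 157.7]]
side [[294.8, 168.3], [294.9, 168.2], [295.1, 168.4], [295.3, 169.0], [295.5, 169.8]]
```

Emit:
play_rows(increments=[[[-1,-24,0],[0,-2,-3],60],[[-2,-30,0],[0.3,-1.5,-3],60],[[-2,-30,0],[0,0,-3],60],[[-2,-25,-10],[0,0,-3],60],[[-2,-10,-20],[0,0,-2],60],[[0,0,-10],[0,0,-1],60],[[0,0,0],[0,0,0],60]])

```text
time_s: 13.93
eef_pos: [0.461, 0.0234, 0.2948]
eef_rot: [0.709, -0.705, -0.003, 0.003]
wrist_force: [0.1, -0.8, 0.5]
gripper_width: 0.0601
```

```bash
python3 - <<'E'
from inhand import *
s,R=st(); q=[.6489,.0086,.0234]; a=.42
t=P(q,(-.188,.1*np.sin(.785-a),.1*np.cos(.785-a))); print(t); t[2]-=.015; delta(t,-88.7,s)
c=cam('wrist'); im=c['frame'].copy()
lines(c,im,lambda p:P(q,p),[((-.146,.1*np.sin(.785-a),.1*np.cos(.785-a)),(-.221,.1*np.sin(.785-a),.1*np.cos(.785-a)))],(0,0,255)); cv2.imwrite('pics/s_w.png',im)
E
```

```text
t 13.93 pos [0.461  0.0234 0.2948] xaxis deg -89.61 zax [-7.9e-03  7.0e-04 -1.0e+00] F [ 0.1 -0.8  0.5] M [-0.02  0.   -0.  ] w 0.0601 j [-0.02 -0.25  1.44  0.    1.96  1.54]
[0.46011628 0.03988636 0.21841238]
delta mm [ -0.9  16.5 -91.4] rot deg [-0.04 -0.46  0.91]
```

View pics/s_w.png

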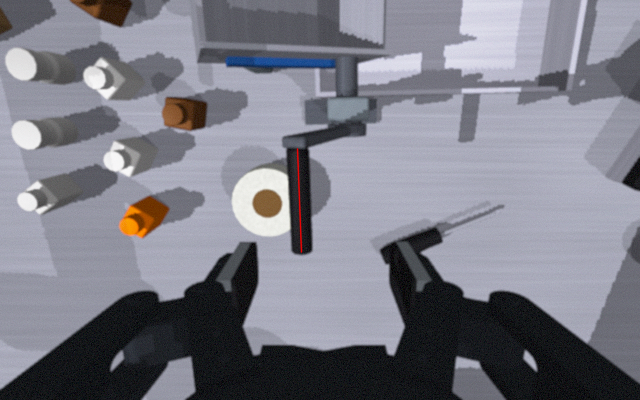

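Emit:
play_rows(increments=[[[-1,15,0],[0,-0.4,0.9],60],[[0,0,-25],[0,0,0],60],[[0,0,-30],[0,0,0],60],[[0,0,-25],[0,0,0],60],[[0,0,-6],[0,0,0],40],[[0,0,0],[0,0,0],35]])

```text
time_s: 14.48
eef_pos: [0.4618, 0.0418, 0.2138]
eef_rot: [0.718, -0.696, 0.003, -0.004]
wrist_force: [-1.4, -0.4, -0.4]
gripper_width: 0.0367
```

```bash
python3 - <<'E'
from inhand import *
s,R=st(); delta([.4601,.0399,.2034],-88.7,s)
E
```

```text
t 14.48 pos [0.4618 0.0418 0.2138] xaxis deg -88.25 zax [ 0.0093  0.0021 -1.    ] F [-1.4 -0.4 -0.4] M [-0.05 -0.03 -0.  ] w 0.0367 j [ 0.02 -0.29  1.62  0.    1.8   1.56]
delta mm [ -1.7  -1.9 -10.4] rot deg [-0.12  0.53 -0.44]
```

Emit:
play_rows(increments=[[[-1,-1,-12],[0,0.5,-0.4],35],[[0,6,0],[0,0,0],35],[[0,9,-4],[0,0,0],35],[[0,9,-5],[0,0,0],35],[[0,9,-6],[0,0,0],35]])

```text
time_s: 14.9
eef_pos: [0.4623, 0.074, 0.1915]
eef_rot: [0.714, -0.7, 0.003, -0.001]
wrist_force: [-2.3, -5.6, -3.3]
gripper_width: 0.0352
```

```bash
python3 - <<'E'
from inhand import *
s,R=st(); delta([.4601,.085,.180],-88.7,s)
E
```

```text
t 14.9 pos [0.4623 0.074  0.1915] xaxis deg -88.87 zax [ 0.0054 -0.002  -1.    ] F [-2.3 -5.6 -3.3] M [-0.88  0.48 -0.05] w 0.0352 j [ 0.09 -0.28  1.65 -0.    1.77  1.64]
delta mm [ -2.2  11.  -11.5] rot deg [0.12 0.31 0.17]
```

Emit:
play_rows(increments=[[[0,6,-6],[0,0,0],35],[[0,5,-4],[0,0,0],35],[[0,4,-2],[0,0,0],35]])

```text
time_s: 15.15
eef_pos: [0.4628, 0.0816, 0.1838]
eef_rot: [0.711, -0.703, 0.013, 0.006]
wrist_force: [-5.1, -24.0, 8.2]
gripper_width: 0.0352
```

```bash
python3 - <<'E'
from inhand import *
s,R=st(); delta([.4601,.085,.180],-88.7,s)
E
```

```text
t 15.15 pos [0.4628 0.0816 0.1838] xaxis deg -89.36 zax [ 0.0101 -0.0257 -0.9996] F [ -5.1 -24.    8.2] M [-3.93  0.96 -0.12] w 0.0352 j [ 0.12 -0.27  1.66 -0.03  1.75  1.68]
delta mm [-2.7  3.4 -3.8] rot deg [1.47 0.59 0.65]
```

Emit:
play_rows(increments=[[[0,-8,0],[1.4,0.6,0.6],45],[[0,0,15],[0,0,0],60],[[0,0,30],[0,0,0],60],[[0,0,38],[0,0,0],60],[[0,0,38],[0,0,0],60],[[0,15,30],[0,0,0],60],[[0,20,10],[0,0,0],60],[[0,0,0],[0,0,0],60]])

```text
time_s: 15.82
eef_pos: [0.4616, 0.1153, 0.352]
eef_rot: [0.716, -0.698, -0.0, -0.003]
wrist_force: [0.5, 0.6, 0.2]
gripper_width: 0.0604
```

```bash
cat >> meas.py <<'E'
def pansegs(a):
    ca,sa=np.cos(a),np.sin(a)
    def t(p):
        y,z=p[1]+.06,p[2]-.055; return (p[0],y*ca-z*sa,y*sa+z*ca)
    F=[(-.076,-.0565,0),(.076,-.0565,0),(.076,.0565,0),(-.076,.0565,0)]
    T=[(-.076,-.09,.063),(.076,-.09,.063),(.076,.0565,.08),(-.076,.0565,.08)]
    s=[]
    for k in range(4): s+=[(t(F[k]),t(F[(k+1)%4])),(t(T[k]),t(T[(k+1)%4])),(t(F[k]),t(T[k]))]
    b=(.1*np.sin(.785-a),.1*np.cos(.785-a))
    return s+[((-.146,)+b,(-.221,)+b)]
E
python3 - <<'E'
from meas import *
s,R=st(); c=cam('wrist'); q=[.6489,.0086,.0234]
im=c['frame'].copy(); cv2.imwrite('pics/t_w0.png',im); lines(c,im,lambda p:P(q,p),pansegs(0),(0,0,255)); cv2.imwrite('pics/t_w.png',im)
c=cam('side'); im=cv2.resize(c['frame'][130:280,260:420],None,fx=4,fy=4); lines(c,im,lambda p:P(q,p),pansegs(0),(0,0,255),4,(260,130)); cv2.imwrite('pics/t_s.png',im)
E
```

```text
t 15.82 pos [0.4616 0.1153 0.352 ] xaxis deg -88.5 zax [ 0.004   0.0051 -1.    ] F [0.5 0.6 0.2] M [-0.02 -0.03  0.02] w 0.0604 j [ 0.17 -0.18  1.28  0.    2.04  1.72]
```

View pics/t_w.png

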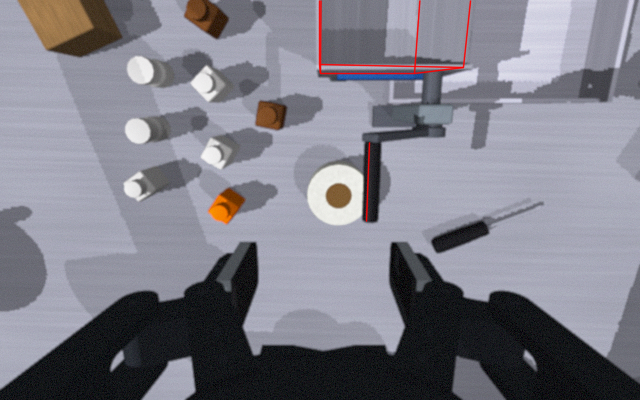

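View pics/t_s.png

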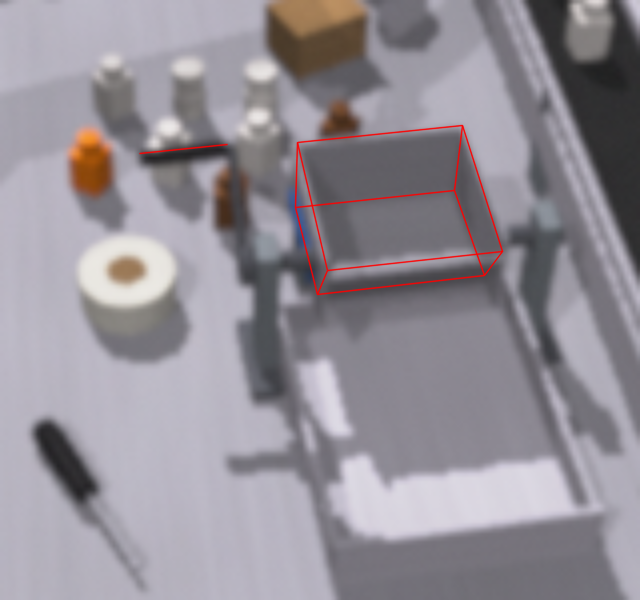

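```bash
python3 - <<'E'
from meas import *
c=cam('wrist'); im=c['frame'].copy()
for q in ((.5559,.2656,-41.8),(.4675,.2606,-29.6),(.4177,.3704,34)):
    qq=(q[0],q[1],np.radians(q[2])); lines(c,im,T2(qq,0),box(0,0,.024,.034,.034,.048),(0,0,255))
x0,y0,x1,y1=100,40,270,230
cv2.imwrite('pics/u.png',cv2.resize(im[y0:y1,x0:x1],None,fx=3.1,fy=3.1,interpolation=cv2.INTER_NEAREST))
E
```

```text
(no output)
```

View pics/u.png

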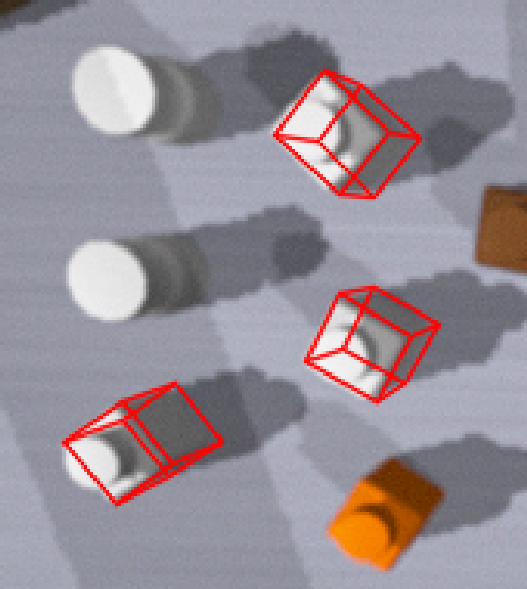

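Emit:
play_rows(increments=[[[12,30,0],[0,0,6],60],[[12,30,0],[0,0,6],60],[[12,30,0],[0,0,6],60],[[15,25,-20],[0,0,6],60],[[15,20,-30],[0,0,6],60],[[15,15,-35],[0,0,6],60],[[13,0,-35],[0,0,6],60],[[0,0,-30],[0,0,5],60],[[0,0,-10],[0,0,0],60],[[0,0,0],[0,0,0],60]])

```text
time_s: 16.8
eef_pos: [0.5538, 0.263, 0.1649]
eef_rot: [0.94, -0.341, -0.008, 0.006]
wrist_force: [-0.3, 0.5, 0.2]
gripper_width: 0.0599
```

```bash
python3 - <<'E'
from meas import *
s,R=st(); delta([.5559,.2656,.17],-41.8,s)
c=cam('wrist'); cv2.imwrite('pics/v.png',c['frame'])
E
```

```text
t 16.8 pos [0.5538 0.263  0.1649] xaxis deg -39.85 zax [-0.019  -0.005  -0.9998] F [-0.3  0.5  0.2] M [-0.02 -0.02 -0.03] w 0.0599 j [0.39 0.14 1.29 0.   1.73 1.08]
delta mm [2.1 2.6 5.1] rot deg [ 0.27 -1.09 -1.96]
```

View pics/v.png

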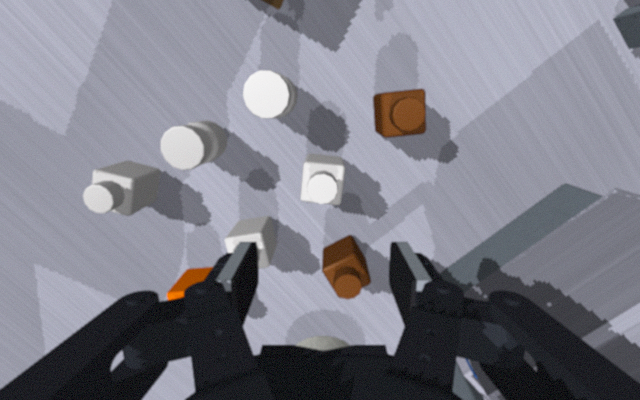

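```bash
python3 - <<'E'
from meas import *
c=cam('wrist'); im=c['frame'].copy()
print(proj(c,(.5559,.2656,.064)))
x0,y0,x1,y1=220,130,420,320
cv2.imwrite('pics/v2.png',cv2.resize(im[y0:y1,x0:x1],None,fx=3,fy=3,interpolation=cv2.INTER_CUBIC))
E
```

```text
[324.40514475 192.3913002 ]
```

View pics/v2.png

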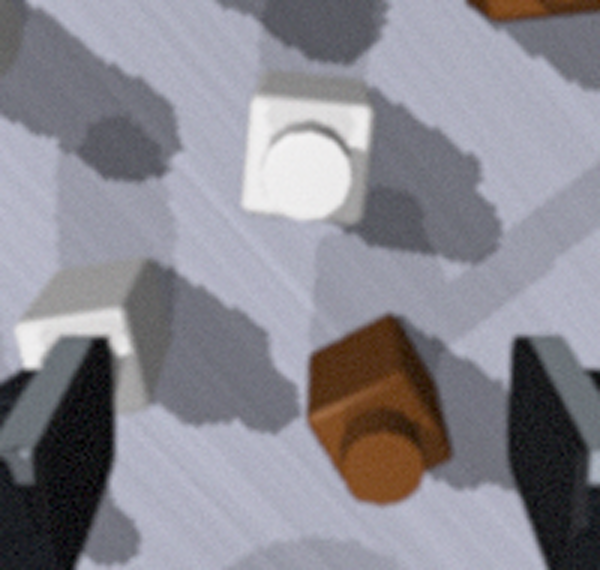

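```bash
python3 - <<'E'
from meas import *
c=cam('wrist'); s,R=st()
g=lambda p:(p[0]/3+220,p[1]/3+130)
q,r=bottle(c,[g(k) for k in ((252,97),(373,103),(362,220),(243,210))],g((305,177)),(.556,.266)); print(q,r)
y=q[2] if q[2]<0 else q[2]-90
delta([q[0],q[1],.022],y,s); print(y)
E
```

```text
t 16.95 pos [0.5556 0.2638 0.1711] xaxis deg -39.83 zax [-0.0108 -0.0017 -0.9999] F [0.3 1.  0.5] M [ 0.01 -0.01  0.01] w 0.0599 j [0.39 0.14 1.29 0.   1.73 1.08]
[  0.55743862   0.26939279 -43.93358043] [-1.3 -1.2  0.6 -0.1  0.5  1.3 -0.6  1.7  0.3 -0.9]
delta mm [   1.8    5.6 -149.1] rot deg [ 0.07 -0.62 -4.11]
-43.933580425791426
```

Emit:
play_rows(increments=[[[1.5,4,-20],[0,-0.6,-4],60],[[0,0,-30],[0,0,0],60],[[0,0,-30],[0,0,0],60],[[0,0,-28],[0,0,0],60],[[0,0,-10],[0,0,0],60]])

```text
time_s: 17.37
eef_pos: [0.566, 0.2702, 0.0742]
eef_rot: [0.925, -0.379, 0.014, -0.013]
wrist_force: [-1.2, -0.6, -0.9]
gripper_width: 0.0601
```

```bash
python3 - <<'E'
from meas import *
s,R=st(); delta([.5568,.268,.022],-43.9,s)
c=cam('wrist'); cv2.imwrite('pics/w.png',c['frame'])
E
```

```text
t 17.37 pos [0.566  0.2702 0.0742] xaxis deg -44.62 zax [ 0.0358  0.0135 -0.9993] F [-1.2 -0.6 -0.9] M [ 0.02  0.03 -0.02] w 0.0601 j [ 0.39  0.15  1.44 -0.    1.51  1.17]
delta mm [ -9.2  -2.2 -52.2] rot deg [-0.79  2.05  0.7 ]
```

View pics/w.png

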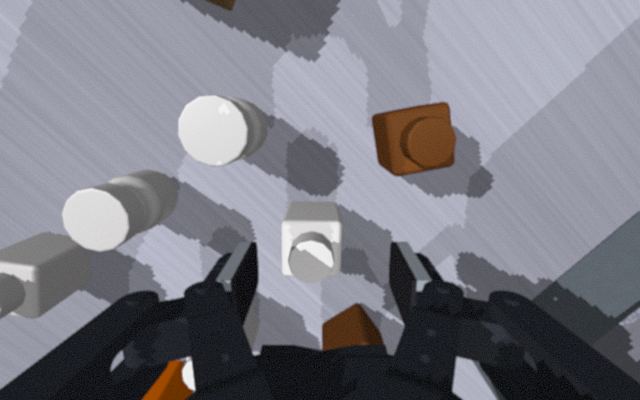

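Emit:
play_rows(increments=[[[-11,0,0],[-0.8,2,0.7],60],[[0,0,-20],[0,0,0],60],[[0,0,-22],[0,0,0],60]])

```text
time_s: 17.67
eef_pos: [0.5609, 0.2723, 0.0464]
eef_rot: [0.927, -0.375, 0.007, -0.007]
wrist_force: [-0.6, 0.2, -0.1]
gripper_width: 0.0598
```

```bash
python3 - <<'E'
from meas import *
s,R=st(); delta([.555,.2695,.022],-43.9,s)
c=cam('wrist'); cv2.imwrite('pics/w2.png',c['frame'])
E
```

```text
t 17.67 pos [0.5609 0.2723 0.0464] xaxis deg -44.05 zax [ 0.0182  0.0071 -0.9998] F [-0.6  0.2 -0.1] M [-0.02  0.05 -0.03] w 0.0598 j [ 0.4   0.18  1.47 -0.    1.48  1.17]
delta mm [ -5.9  -2.8 -24.4] rot deg [-0.41  1.04  0.15]
```

View pics/w2.png

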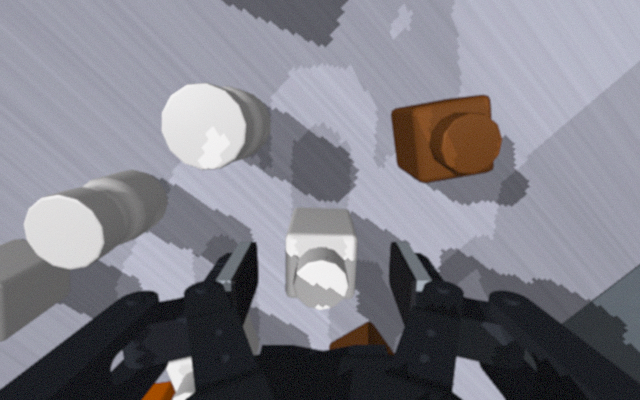

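Emit:
play_rows(increments=[[[-6,-3,-10],[-0.4,1,0],60],[[-2,-1,-14],[0,0.5,0],60],[[0,0,-4],[0,0,0],60]])

```text
time_s: 17.97
eef_pos: [0.5538, 0.2684, 0.0197]
eef_rot: [0.927, -0.376, -0.003, 0.001]
wrist_force: [-0.3, -0.4, -0.0]
gripper_width: 0.06
```

```bash
python3 - <<'E'
from meas import *
s,R=st(); delta([.555,.2695,.022],-43.9,s)
E
```

```text
t 17.97 pos [0.5538 0.2684 0.0197] xaxis deg -44.13 zax [-0.0067  0.0011 -1.    ] F [-0.3 -0.4 -0. ] M [-0.   -0.01  0.01] w 0.06 j [0.39 0.2  1.49 0.   1.46 1.16]
delta mm [1.2 1.1 2.3] rot deg [-0.06 -0.39  0.23]
```

Emit:
play_rows(increments=[[[0,0,1],[0,0,0],45],[[0,0,1],[0,0,0],20],[[0,0,0],[0,0,0],20],[[0,0,0],[0,0,0],20],[[0,0,0],[0,0,0],20],[[0,0,15],[0,0,0],20],[[0,0,30],[0,0,0],20],[[0,0,38],[0,0,0],20],[[0,0,38],[0,0,0],20],[[0,0,30],[0,0,0],20]], grip_force=50)

```text
time_s: 18.8
eef_pos: [0.5491, 0.2663, 0.1705]
eef_rot: [0.927, -0.376, -0.009, 0.006]
wrist_force: [0.8, 0.5, 0.7]
gripper_width: 0.033
```

```bash
python3 - <<'E'
from meas import *
q=[.6489,.0086,.0234]
for x in(-.045,0,.045): print(P(q,(x,.063,-.055)))
s,R=st(); t=P(q,(.045,.063,-.055)); t[2]=.22; delta(t,-88.7,s)
c=cam('wrist'); cv2.imwrite('pics/x.png',c['frame'])
E
```

```text
[0.60243825 0.07052985 0.07      ]
[0.64742593 0.07158275 0.07      ]
[0.69241361 0.07263566 0.07      ]
t 18.8 pos [0.5491 0.2663 0.1705] xaxis deg -44.19 zax [-0.0214 -0.005  -0.9998] F [0.8 0.5 0.7] M [ 0.06 -0.04 -0.04] w 0.033 j [0.39 0.13 1.29 0.   1.74 1.17]
delta mm [ 143.3 -193.6   49.5] rot deg [ -0.21  -1.27 -44.52]
```

View pics/x.png

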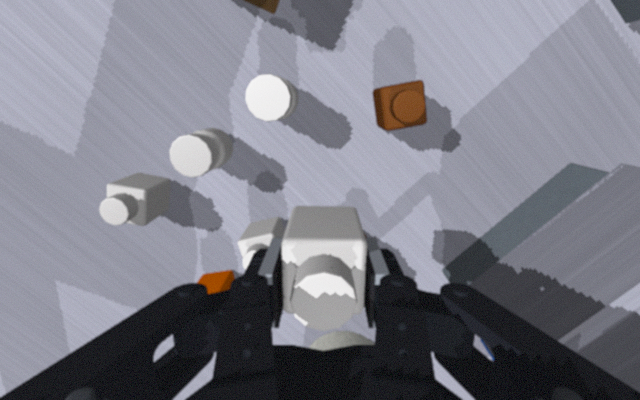

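Emit:
play_rows(increments=[[[0,0,35],[0,-1.2,-3],20],[[5,-5,30],[0,0,-4],20],[[20,-25,15],[0,0,-4],20],[[22,-30,0],[0,0,-4],20],[[22,-30,0],[0,0,-5],20],[[22,-30,0],[0,0,-5],20],[[22,-30,0],[0,0,-5],20],[[22,-30,0],[0,0,-5],20],[[10,-15,0],[0,0,-5],20],[[0,0,0],[0,0,-4],20]])

```text
time_s: 19.68
eef_pos: [0.7009, 0.065, 0.2674]
eef_rot: [0.708, -0.706, 0.013, -0.006]
wrist_force: [0.8, -0.8, -0.4]
gripper_width: 0.0331
```

```bash
python3 - <<'E'
from meas import *
s,R=st(); delta([.6924,.0726,.18],-88.7,s)
c=cam('wrist'); cv2.imwrite('pics/y.png',c['frame'])
E
```

```text
t 19.68 pos [0.7009 0.065  0.2674] xaxis deg -89.78 zax [ 0.0261 -0.0098 -0.9996] F [ 0.8 -0.8 -0.4] M [ 0.07  0.05 -0.01] w 0.0331 j [ 0.05  0.38  0.84 -0.01  1.9   1.61]
delta mm [ -8.5   7.6 -87.4] rot deg [0.55 1.5  1.07]
```

View pics/y.png

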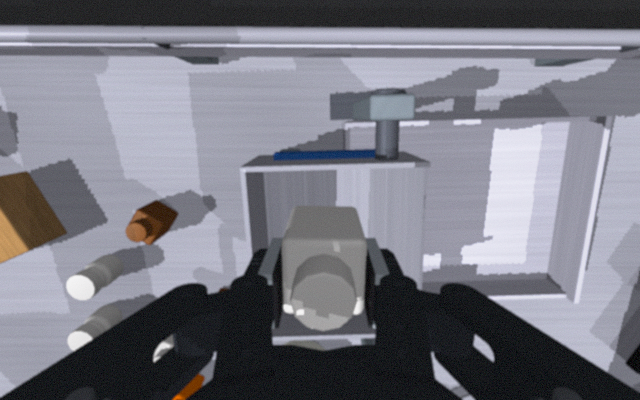

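Emit:
play_rows(increments=[[[-8,8,0],[0.5,1.5,1],20],[[0,0,-25],[0,0,0],20],[[0,0,-30],[0,0,0],20],[[0,0,-25],[0,0,0],20]])

```text
time_s: 20.07
eef_pos: [0.6945, 0.0746, 0.1938]
eef_rot: [0.716, -0.698, 0.004, -0.005]
wrist_force: [0.1, 0.6, -1.2]
gripper_width: 0.0332
```

```bash
python3 - <<'E'
from meas import *
s,R=st(); delta([.6924,.0726,.095],-88.7,s)
E
```

```text
t 20.07 pos [0.6945 0.0746 0.1938] xaxis deg -88.6 zax [ 0.0135  0.0019 -0.9999] F [ 0.1  0.6 -1.2] M [-0.   -0.01 -0.01] w 0.0332 j [0.06 0.35 1.   0.   1.78 1.6 ]
delta mm [ -2.1  -2.  -98.8] rot deg [-0.11  0.77 -0.1 ]
```

Emit:
play_rows(increments=[[[-3,-2,-20],[0,1,0],20],[[-1,0,-25],[0,0.4,0],20],[[-1,0,-25],[0,0.4,0],20],[[-1,0,-15],[0,0.2,0],20]])

```text
time_s: 20.4
eef_pos: [0.686, 0.0757, 0.1035]
eef_rot: [0.72, -0.694, -0.01, 0.007]
wrist_force: [0.4, -1.2, -0.1]
gripper_width: 0.033
```

```bash
python3 - <<'E'
from meas import *
s,R=st(); delta([.6924,.0726,.095],-88.7,s)
E
```

```text
t 20.4 pos [0.686  0.0757 0.1035] xaxis deg -87.95 zax [-0.0236  0.003  -0.9997] F [ 0.4 -1.2 -0.1] M [0.03 0.   0.03] w 0.033 j [0.06 0.37 1.14 0.   1.66 1.59]
delta mm [ 6.4 -3.1 -8.5] rot deg [-0.18 -1.35 -0.76]
```

Emit:
play_rows(increments=[[[5,-3,-6],[0,-1.3,-0.8],20],[[0,0,-3],[0,0,0],20],[[0,0,0],[0,0,0],20]])

```text
time_s: 20.65
eef_pos: [0.6903, 0.0736, 0.0939]
eef_rot: [0.717, -0.697, -0.001, -0.001]
wrist_force: [0.7, -0.7, -0.2]
gripper_width: 0.0332
```

```bash
python3 - <<'E'
from meas import *
s,R=st(); delta([.6924,.0726,.095],-88.7,s)
E
```

```text
t 20.65 pos [0.6903 0.0736 0.0939] xaxis deg -88.45 zax [-3.0e-04  2.1e-03 -1.0e+00] F [ 0.7 -0.7 -0.2] M [ 0.02  0.05 -0.03] w 0.0332 j [0.06 0.36 1.17 0.   1.62 1.6 ]
delta mm [ 2.1 -1.   1.1] rot deg [-0.12 -0.02 -0.25]
```

Lower 2 mm, release, rise.

Emit:
play_rows(increments=[[[0,0,-2],[0,0,0],20],[[0,0,0],[0,0,0],40],[[0,0,0],[0,0,0],48],[[0,0,0],[0,0,0],48],[[0,0,20],[0,0,0],48],[[0,0,30],[0,0,0],48],[[0,0,38],[0,0,0],48],[[0,0,38],[0,0,0],60],[[-10,10,30],[0,0,2],60],[[-15,15,20],[0,0,3],60]])

```text
time_s: 21.48
eef_pos: [0.6618, 0.0918, 0.2659]
eef_rot: [0.747, -0.665, -0.002, 0.008]
wrist_force: [0.2, 0.8, 0.4]
gripper_width: 0.06
```

```bash
python3 - <<'E'
from meas import *
s,R=st(); delta([.4675,.2606,.17],-29.6,s)
c=cam('wrist'); cv2.imwrite('pics/z.png',c['frame'])
E
```

```text
t 21.48 pos [0.6618 0.0918 0.2659] xaxis deg -83.32 zax [-0.0132 -0.0097 -0.9999] F [0.2 0.8 0.4] M [ 0.   -0.03 -0.03] w 0.06 j [ 0.09  0.31  0.92 -0.01  1.92  1.54]
delta mm [-194.3  168.8  -95.9] rot deg [ 0.87 -0.44 53.73]
```

View pics/z.png

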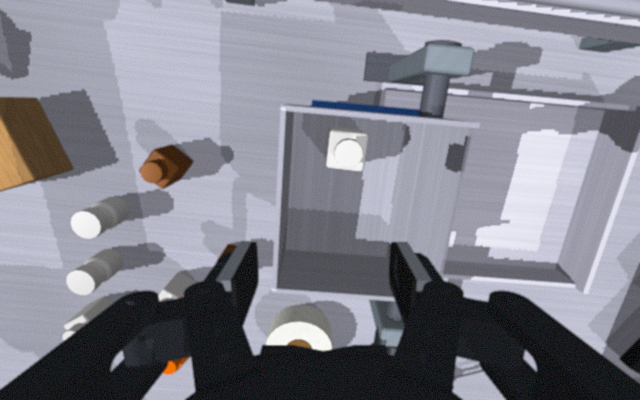

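Emit:
play_rows(increments=[[[-10,20,20],[0,0,5],60],[[-20,22,10],[0,0,6],60],[[-22,22,0],[0,0,6],60],[[-22,22,0],[0,0,6],60],[[-22,22,0],[0,0,6],60],[[-22,20,-15],[0,0,6],60],[[-22,15,-30],[0,0,6],60],[[-22,10,-35],[0,0,6],60],[[-15,0,-25],[0,0,5],60],[[0,0,0],[0,0,0],60]])

```text
time_s: 22.37
eef_pos: [0.4723, 0.26, 0.2013]
eef_rot: [0.971, -0.238, 0.004, -0.005]
wrist_force: [-0.3, 0.2, -1.5]
gripper_width: 0.0601
```

```bash
python3 - <<'E'
from meas import *
s,R=st(); delta([.4675,.2606,.17],-29.6,s)
c=cam('wrist'); cv2.imwrite('pics/aa.png',c['frame']); s,R=st()
E
```

```text
t 22.37 pos [0.4723 0.26   0.2013] xaxis deg -27.57 zax [ 0.0109  0.008  -0.9999] F [-0.3  0.2 -1.5] M [ 0.04 -0.02  0.02] w 0.0601 j [ 0.44 -0.09  1.46  0.    1.75  0.92]
delta mm [ -4.8   0.6 -31.3] rot deg [-0.45  0.63 -2.04]
t 22.42 pos [0.4742 0.2604 0.2046] xaxis deg -27.84 zax [ 0.0151  0.0098 -0.9998] F [-0.3  0.7  0.5] M [-0.04 -0.02 -0.  ] w 0.0599 j [ 0.44 -0.09  1.46  0.    1.75  0.92]
```

View pics/aa.png

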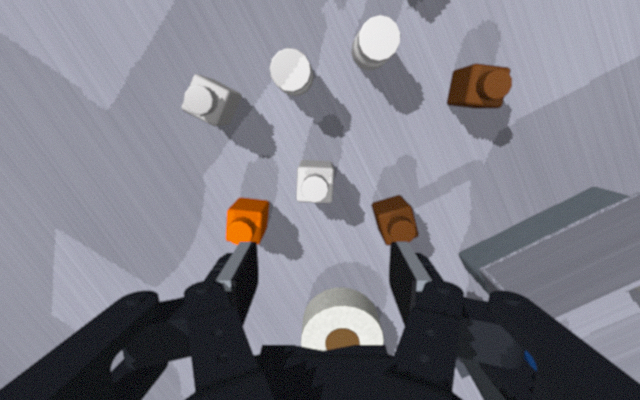

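```bash
python3 - <<'E'
from meas import *
c=cam('wrist'); s,R=st(); im=c['frame'].copy()
cv2.imwrite('pics/ab.png',cv2.resize(im[60:250,170:370],None,fx=3,fy=3,interpolation=cv2.INTER_CUBIC))
import pickle; c.pop('frame'); pickle.dump(c,open('wc.pkl','wb'))
E
```

```text
t 22.47 pos [0.4765 0.2603 0.2079] xaxis deg -28.02 zax [ 0.0203  0.0114 -0.9997] F [0.  0.7 0.2] M [ 0.03  0.   -0.01] w 0.0599 j [ 0.44 -0.09  1.45  0.    1.75  0.93]
```

View pics/ab.png

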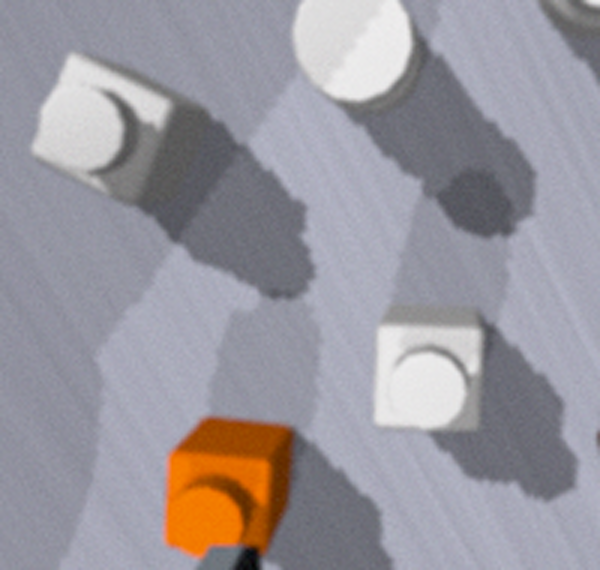

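```bash
python3 - <<'E'
from meas import *; import pickle
c=pickle.load(open('wc.pkl','rb')); s,R=st()
g=lambda p:(p[0]/3+170,p[1]/3+60)
for cor,cap,x0 in (([(380,322),(482,325),(478,430),(374,427)],(428,386),(.4675,.2606)),([(72,53),(175,103),(140,205),(33,150)],(80,130),(.4177,.3704))):
    q,r=bottle(c,[g(k) for k in cor],g(cap),x0); print(q.round(4),r.tolist())
E
```

```text
t 22.47 pos [0.4765 0.2603 0.2079] xaxis deg -28.02 zax [ 0.0203  0.0114 -0.9997] F [0.  0.7 0.2] M [ 0.03  0.   -0.01] w 0.0599 j [ 0.44 -0.09  1.45  0.    1.75  0.93]
[  0.4671   0.2641 -30.038 ] [-1.8, -0.7, 1.3, -0.3, 1.0, 0.3, -0.4, 0.1, -0.2, 0.6]
[ 0.4185  0.3727 36.2313] [-0.6, -1.9, 2.1, -0.3, -0.6, 1.6, -1.2, 2.7, 1.7, -0.5]
```

Emit:
play_rows(increments=[[[-9,2,-15],[-0.6,1.2,-2],60],[[-2,-1,-28],[-0.25,0.5,0],60],[[-2,-1,-28],[-0.25,0.5,0],60],[[-2,-1,-28],[-0.25,0.5,0],60],[[-2,-1,-20],[-0.25,0.5,0],60],[[0,0,0],[0,0,0],60]])

```text
time_s: 22.97
eef_pos: [0.4745, 0.2606, 0.1076]
eef_rot: [0.963, -0.27, -0.001, 0.002]
wrist_force: [-0.6, -0.3, -0.9]
gripper_width: 0.0601
```

```bash
python3 - <<'E'
from meas import *
c=cam('wrist'); cv2.imwrite('pics/ac.png',c['frame'])
s,R=st(); delta([.467,.2625,.02],-30,s)
E
```

```text
t 23.02 pos [0.4755 0.261  0.1102] xaxis deg -31.29 zax [ 3.0e-04 -1.6e-03 -1.0e+00] F [-1.  -0.1  1. ] M [0.04 0.01 0.01] w 0.0598 j [ 0.44 -0.05  1.59 -0.    1.6   0.99]
delta mm [ -8.5   1.5 -90.2] rot deg [0.09 0.02 1.29]
```

View pics/ac.png

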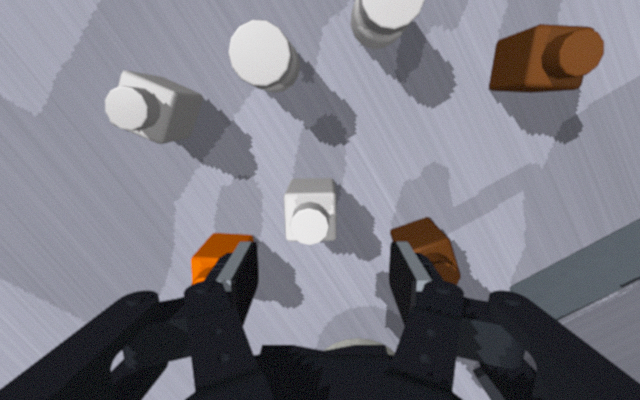

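Emit:
play_rows(increments=[[[-8,2,-5],[0,0,1.2],50],[[-2,-1,-25],[-0.25,0.5,0],50],[[-2,-1,-25],[-0.25,0.5,0],50],[[-1,-1,-15],[-0.2,0.3,0],50]])

```text
time_s: 23.35
eef_pos: [0.4719, 0.2638, 0.0558]
eef_rot: [0.965, -0.261, 0.002, 0.0]
wrist_force: [-0.1, -0.2, -0.8]
gripper_width: 0.0503
```

```bash
python3 - <<'E'
from meas import *
c=cam('wrist'); cv2.imwrite('pics/ad.png',c['frame'])
s,R=st(); delta([.467,.2625,.02],-30,s)
E
```

```text
t 23.4 pos [0.4708 0.2631 0.0531] xaxis deg -30.21 zax [-8.0e-04 -3.5e-03 -1.0e+00] F [-0.9 -0.7 -2.2] M [-0.01  0.04 -0.01] w 0.0501 j [ 0.45 -0.03  1.67 -0.    1.5   0.98]
delta mm [ -3.8  -0.6 -33.1] rot deg [ 0.2  -0.05  0.21]
```

View pics/ad.png

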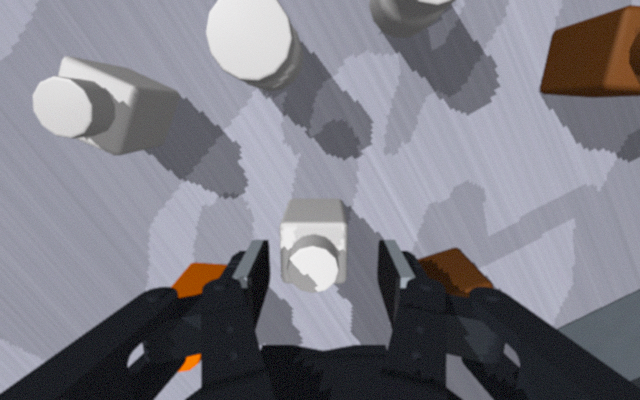

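Emit:
play_rows(increments=[[[-5,1,-12],[0,0,0],50],[[-2,-0.5,-16],[-0.2,0.4,0],50],[[-1,0,-6],[0,0.2,0],50]])

```text
time_s: 23.65
eef_pos: [0.4657, 0.2651, 0.0235]
eef_rot: [0.965, -0.261, -0.001, 0.002]
wrist_force: [0.8, -0.5, -0.2]
gripper_width: 0.0498
```

```bash
python3 - <<'E'
from meas import *
s,R=st(); delta([.467,.2625,.02],-30,s)
E
```

```text
t 23.65 pos [0.4657 0.2651 0.0235] xaxis deg -30.23 zax [-0.0039 -0.0035 -1.    ] F [ 0.8 -0.5 -0.2] M [-0.02  0.08 -0.  ] w 0.0498 j [ 0.45 -0.02  1.71 -0.    1.45  0.98]
delta mm [ 1.3 -2.6 -3.5] rot deg [ 0.2  -0.22  0.23]
```

Emit:
play_rows(increments=[[[0,-1,-2],[0,0,0],40],[[0,0,0],[0,0,0],20],[[0,0,0],[0,0,0],20],[[0,0,0],[0,0,0],20],[[0,0,0],[0,0,0],20],[[0,0,15],[0,0,0],20],[[0,0,30],[0,0,0],20],[[0,0,38],[0,0,0],20],[[0,0,38],[0,0,0],20],[[0,0,38],[0,0,0],20]])

```text
time_s: 24.48
eef_pos: [0.4612, 0.2613, 0.1776]
eef_rot: [0.965, -0.261, -0.008, 0.008]
wrist_force: [1.0, 0.9, -0.6]
gripper_width: 0.0331
```

```bash
python3 - <<'E'
from meas import *
c=cam('wrist'); cv2.imwrite('pics/ae.png',c['frame'])
s,R=st(); delta([.6474,.0716,.25],-88.7,s)
E
```

```text
t 24.53 pos [0.4638 0.2625 0.1877] xaxis deg -30.25 zax [-0.0072 -0.0052 -1.    ] F [-0.5 -1.1  6.8] M [0.01 0.   0.  ] w 0.033 j [ 0.45 -0.09  1.48 -0.    1.75  0.98]
delta mm [ 183.6 -190.9   62.3] rot deg [  0.06  -0.53 -58.45]
```

View pics/ae.png

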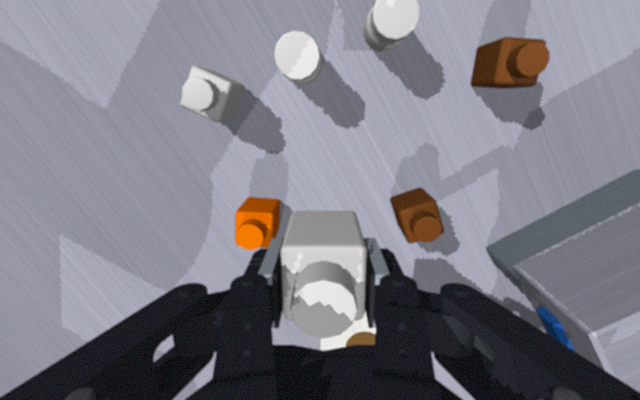

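Emit:
play_rows(increments=[[[0,0,35],[0,-0.5,-5],20],[[10,-10,30],[0,0,-6],20],[[24,-25,5],[0,0,-6],20],[[24,-25,0],[0,0,-6],20],[[24,-25,0],[0,0,-6],20],[[24,-25,0],[0,0,-6],20],[[24,-25,0],[0,0,-6],20],[[24,-25,0],[0,0,-6],20],[[18,-18,0],[0,0,-6],20],[[0,0,0],[0,0,-4],20]])

```text
time_s: 25.37
eef_pos: [0.6433, 0.0771, 0.2686]
eef_rot: [0.71, -0.704, 0.011, -0.005]
wrist_force: [1.0, -0.4, -0.7]
gripper_width: 0.0333
```

```bash
python3 - <<'E'
from meas import *
c=cam('wrist'); cv2.imwrite('pics/af.png',c['frame'])
s,R=st(); delta([.6474,.0716,.096],-88.7,s)
E
```

```text
t 25.42 pos [0.6424 0.0784 0.2687] xaxis deg -89.68 zax [ 0.0216 -0.0083 -0.9997] F [ 0.   0.4 -0.5] M [0.02 0.03 0.06] w 0.0333 j [ 0.07  0.21  1.03 -0.01  1.88  1.64]
delta mm [   5.    -6.8 -172.7] rot deg [0.47 1.24 0.98]
```

View pics/af.png

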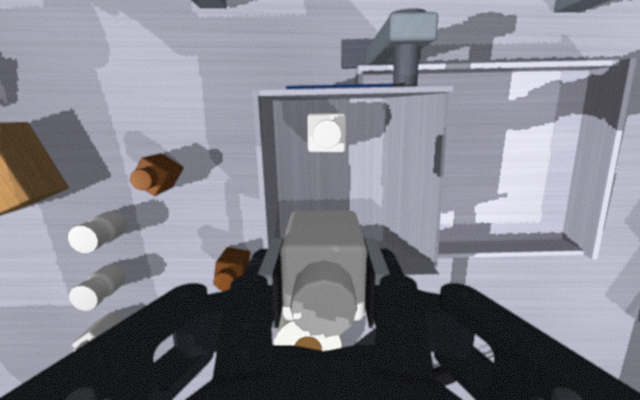

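Emit:
play_rows(increments=[[[3,-6,-10],[0.5,1.2,1],20],[[-1,0,-25],[0,0.4,0],20],[[-1,0,-28],[0,0.4,0],20],[[-1,0,-28],[0,0.4,0],20],[[-1,0,-25],[0,0.4,0],20]])

```text
time_s: 25.83
eef_pos: [0.644, 0.0732, 0.1597]
eef_rot: [0.719, -0.695, -0.005, 0.002]
wrist_force: [0.6, -0.1, 0.1]
gripper_width: 0.0333
```

```bash
python3 - <<'E'
from meas import *
s,R=st(); delta([.6465,.0716,.096],-88.7,s)
E
```

```text
t 25.83 pos [0.644  0.0732 0.1597] xaxis deg -88.12 zax [-0.0103  0.0037 -0.9999] F [ 0.6 -0.1  0.1] M [ 0.02  0.04 -0.05] w 0.0333 j [0.06 0.23 1.21 0.   1.72 1.6 ]
delta mm [  2.5  -1.6 -63.7] rot deg [-0.21 -0.59 -0.58]
```

Emit:
play_rows(increments=[[[2,-2,-15],[-0.2,-0.6,-0.6],20],[[0,0,-22],[0,0.2,0],20],[[0,0,-18],[0,0.2,0],20],[[0,0,-5],[0,0,0],20]])

```text
time_s: 26.17
eef_pos: [0.6427, 0.0726, 0.0927]
eef_rot: [0.718, -0.696, -0.004, 0.005]
wrist_force: [-2.5, -8.5, 7.3]
gripper_width: 0.0333
```

```bash
python3 - <<'E'
from meas import *
s,R=st(); delta([.6465,.0716,.094],-88.7,s)
E
```

```text
t 26.17 pos [0.6427 0.0726 0.0927] xaxis deg -88.15 zax [-0.0124 -0.001  -0.9999] F [-2.5 -8.5  7.3] M [-0.6   0.15  0.1 ] w 0.0333 j [ 0.06  0.24  1.31 -0.    1.6   1.6 ]
delta mm [ 3.8 -1.   1.3] rot deg [ 0.05 -0.71 -0.55]
```

Emit:
play_rows(increments=[[[0,0,0],[0,0,0],38],[[0,0,0],[0,0,0],46],[[0,0,0],[0,0,0],46],[[0,0,20],[0,0,0],46],[[0,0,30],[0,0,0],46],[[0,0,38],[0,0,0],46],[[0,0,38],[0,0,0],60],[[-10,10,30],[0,0,2],60],[[-15,20,10],[0,0,3],60]])

```text
time_s: 26.92
eef_pos: [0.6132, 0.0963, 0.2629]
eef_rot: [0.751, -0.66, -0.002, 0.011]
wrist_force: [1.4, 0.2, 0.9]
gripper_width: 0.0601
```

```bash
python3 - <<'E'
from meas import *
c=cam('wrist'); cv2.imwrite('pics/ag.png',c['frame'])
s,R=st(); delta([.4185,.3715,.2],-54.5,s)
E
```

```text
t 26.97 pos [0.6111 0.1012 0.2653] xaxis deg -82.16 zax [-0.0156 -0.0106 -0.9998] F [1.2 2.3 3.2] M [0.1  0.   0.02] w 0.0598 j [ 0.11  0.17  1.08 -0.01  1.9   1.54]
delta mm [-192.6  270.3  -65.3] rot deg [ 0.81 -0.73 27.66]
```

View pics/ag.png

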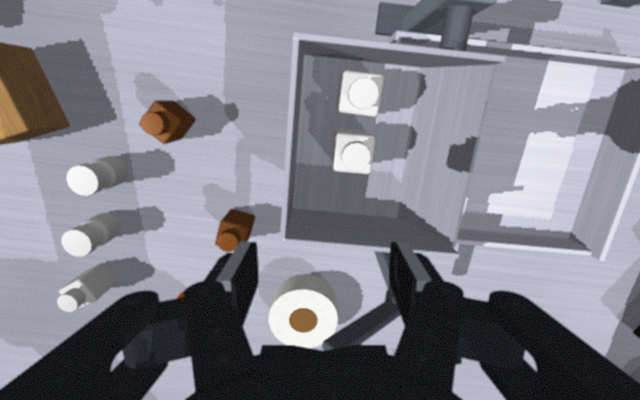

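Emit:
play_rows(increments=[[[-15,28,5],[0,0,3],60],[[-20,32,5],[0,0,3],60],[[-20,32,0],[0,0,3],60],[[-20,32,0],[0,0,3],60],[[-20,32,0],[0,0,3],60],[[-22,30,-5],[0,0,3],60],[[-22,28,-15],[0,0,3],60],[[-22,25,-20],[0,0,3],60],[[-15,10,-20],[0,0,3],60],[[0,0,0],[0,0,0],60]])

```text
time_s: 27.8
eef_pos: [0.4213, 0.366, 0.226]
eef_rot: [0.896, -0.443, 0.002, -0.002]
wrist_force: [-0.7, -0.4, -0.8]
gripper_width: 0.0597
```

```bash
python3 - <<'E'
from meas import *
import pickle
c=cam('wrist');c=cam('wrist'); cv2.imwrite('pics/ah.png',c['frame'])
s,R=st(); delta([.4185,.3715,.2],-54.,s)
im=c.pop('frame'); pickle.dump(c,open('wc.pkl','wb'))
E
```

```text
t 27.9 pos [0.4245 0.3646 0.2301] xaxis deg -53.02 zax [ 0.0115  0.0041 -0.9999] F [-0.1 -1.   0.8] M [-0.01 -0.03  0.  ] w 0.06 j [ 0.65 -0.03  1.36 -0.    1.8   1.58]
delta mm [ -6.    6.9 -30.1] rot deg [-0.23  0.66 -0.99]
```

View pics/ah.png

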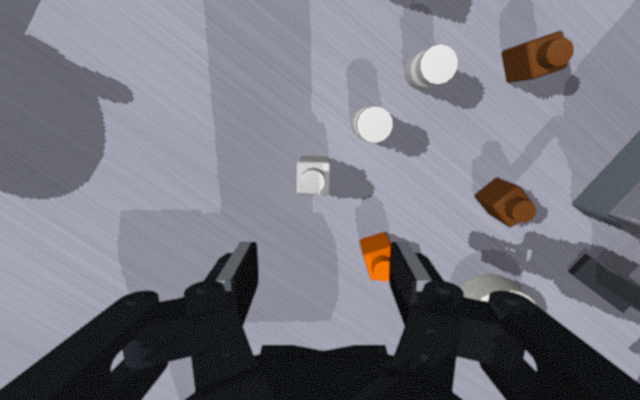

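```bash
python3 - <<'E'
from meas import *; import pickle
c=pickle.load(open('wc.pkl','rb')); s,R=st()
q,r=bottle(c,[(298,157),(329,157),(329,194),(296,193)],(313,181),(.4185,.3715)); print(q,r)
delta([q[0],q[1],.02],(q[2] if q[2]<0 else q[2]-90),s)
E
```

```text
t 27.9 pos [0.4245 0.3646 0.2301] xaxis deg -53.02 zax [ 0.0115  0.0041 -0.9999] F [-0.1 -1.   0.8] M [-0.01 -0.03  0.  ] w 0.06 j [ 0.65 -0.03  1.36 -0.    1.8   1.58]
[ 0.41916219  0.37492869 35.08905994] [-1.6  1.8  1.9  3.   0.5 -0.5 -0.2 -0.7 -0.3 -1.4]
delta mm [  -5.3   10.3 -210.1] rot deg [-0.22  0.66 -1.9 ]
```

Emit:
play_rows(increments=[[[-5,9,-15],[-0.2,0.6,-1.5],60],[[-1.5,-1,-28],[-0.3,0.4,0],60],[[-1.5,-1,-28],[-0.3,0.4,0],60],[[-1.5,-1,-28],[-0.3,0.4,0],60],[[-1.5,-1,-28],[-0.3,0.4,0],55],[[-1.5,-1,-15],[-0.3,0.4,0],55]])

```text
time_s: 28.4
eef_pos: [0.4225, 0.3678, 0.1021]
eef_rot: [0.886, -0.464, -0.002, 0.007]
wrist_force: [-0.5, -0.5, 0.2]
gripper_width: 0.0551
```

```bash
python3 - <<'E'
from meas import *
c=cam('wrist'); cv2.imwrite('pics/ai.png',c['frame'])
s,R=st(); delta([.4188,.374,.02],-54.5,s)
E
```

```text
t 28.45 pos [0.4218 0.3671 0.0998] xaxis deg -55.28 zax [-0.0124 -0.0125 -0.9998] F [-0.9 -0.5 -2.8] M [0.06 0.03 0.03] w 0.0551 j [ 0.66  0.01  1.55 -0.    1.6   1.62]
delta mm [ -3.    6.9 -79.8] rot deg [ 0.72 -0.71  0.78]
```

View pics/ai.png

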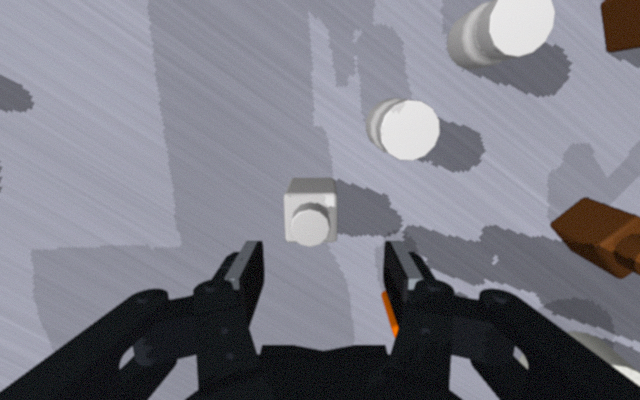

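Emit:
play_rows(increments=[[[-3,7,-5],[0.7,-0.7,0.8],55],[[-1.5,-1,-25],[-0.3,0.4,0],55],[[-1.5,-1,-25],[-0.3,0.4,0],55],[[-1,0,-15],[-0.2,0.2,0],55]])

```text
time_s: 28.78
eef_pos: [0.4225, 0.3731, 0.0392]
eef_rot: [0.888, -0.46, -0.001, 0.003]
wrist_force: [-0.0, 0.1, -0.3]
gripper_width: 0.055
```

```bash
python3 - <<'E'
from meas import *
c=cam('wrist'); cv2.imwrite('pics/aj.png',c['frame'])
s,R=st(); delta([.4188,.374,.02],-54.5,s)
E
```

```text
t 28.83 pos [0.4215 0.3724 0.0364] xaxis deg -54.84 zax [-0.0072 -0.0073 -0.9999] F [-0.2 -0.4 -1.9] M [-0.01  0.07 -0.07] w 0.0552 j [ 0.66  0.05  1.62 -0.    1.48  1.62]
delta mm [ -2.7   1.6 -16.4] rot deg [ 0.42 -0.41  0.34]
```

View pics/aj.png

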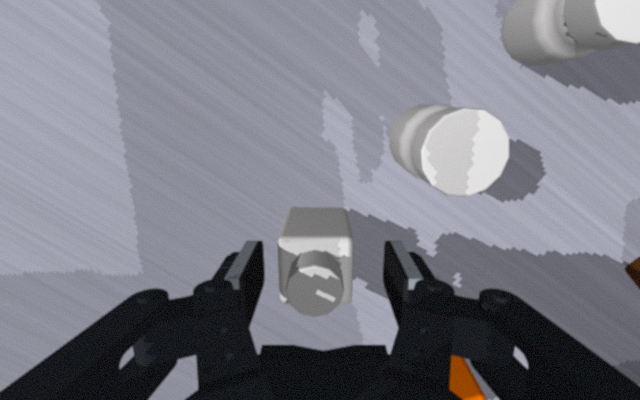

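Emit:
play_rows(increments=[[[-3,3,-12],[0.2,-0.2,0.3],50],[[0,0,-5],[0,0,0],45],[[0,0,0],[0,0,0],20],[[0,0,0],[0,0,0],20],[[0,0,0],[0,0,0],20],[[0,0,0],[0,0,0],20]])

```text
time_s: 29.33
eef_pos: [0.4234, 0.3764, 0.0268]
eef_rot: [0.888, -0.46, 0.001, -0.001]
wrist_force: [0.1, -0.7, -1.0]
gripper_width: 0.0333
```

```bash
python3 - <<'E'
from meas import *
s,R=st()
E
```

```text
t 29.33 pos [0.4234 0.3764 0.0268] xaxis deg -54.73 zax [ 3.4e-03  7.0e-04 -1.0e+00] F [ 0.1 -0.7 -1. ] M [ 0.01  0.02 -0.05] w 0.0333 j [ 0.67  0.06  1.63 -0.    1.45  1.62]
```

Emit:
play_rows(increments=[[[0,0,15],[0,0,0],20],[[0,0,30],[0,0,0],20],[[0,0,38],[0,0,0],20],[[0,0,38],[0,0,0],20],[[0,0,38],[0,0,0],20],[[0,0,38],[0,0,0],20],[[5,-5,30],[0,0,-2],20],[[15,-30,10],[0,0,-3],20],[[18,-32,0],[0,0,-3],20],[[18,-32,0],[0,0,-3],20]])

```text
time_s: 30.17
eef_pos: [0.4743, 0.2768, 0.282]
eef_rot: [0.841, -0.541, 0.002, -0.005]
wrist_force: [-0.2, -0.2, -1.2]
gripper_width: 0.0332
```

```bash
python3 - <<'E'
from meas import *
s,R=st(); delta([.6015,.0705,.25],-88.7,s)
E
```

```text
t 30.17 pos [0.4743 0.2768 0.282 ] xaxis deg -65.48 zax [ 0.0084  0.0058 -0.9999] F [-0.2 -0.2 -1.2] M [ 0.06 -0.03 -0.06] w 0.0332 j [ 0.47 -0.04  1.27  0.    1.9   1.61]
delta mm [ 127.2 -206.3  -32. ] rot deg [ -0.23   0.54 -23.22]
```

Emit:
play_rows(increments=[[[20,-30,0],[0,0.4,-3],20],[[19,-30,0],[0,0,-3],20],[[19,-30,0],[0,0,-3],20],[[19,-30,0],[0,0,-3.5],20],[[18,-30,0],[0,0,-3.5],20],[[15,-28,0],[0,0,-3.5],20],[[10,-12,0],[0,0,-3],20],[[0,0,0],[0,0,0],20]])

```text
time_s: 30.83
eef_pos: [0.6009, 0.0698, 0.2916]
eef_rot: [0.709, -0.705, 0.006, -0.007]
wrist_force: [0.8, 1.2, -0.9]
gripper_width: 0.0335
```

```bash
python3 - <<'E'
from meas import *
c=cam('wrist'); cv2.imwrite('pics/ak.png',c['frame'])
s,R=st(); delta([.6015,.0705,.10],-88.7,s)
E
```

```text
t 30.88 pos [0.6003 0.0708 0.292 ] xaxis deg -89.47 zax [ 0.0186  0.0028 -0.9998] F [-0.6 -0.4 -1.3] M [-0.    0.01 -0.02] w 0.0332 j [0.06 0.11 1.11 0.   1.91 1.62]
delta mm [   1.2   -0.3 -192. ] rot deg [-0.17  1.06  0.77]
```

View pics/ak.png

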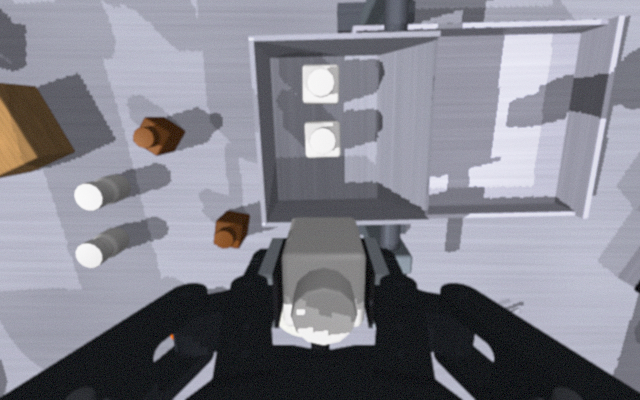

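Emit:
play_rows(increments=[[[1,0,-15],[-0.2,1,0.7],20],[[-1,0,-28],[0,0.4,0],20],[[-1,0,-28],[0,0.4,0],20],[[-1,0,-28],[0,0.4,0],20],[[-1,0,-25],[0,0.4,0],20]])

```text
time_s: 31.3
eef_pos: [0.597, 0.0757, 0.1714]
eef_rot: [0.72, -0.694, -0.006, 0.005]
wrist_force: [0.5, -0.4, -0.2]
gripper_width: 0.0331
```

```bash
python3 - <<'E'
from meas import *
c=cam('wrist'); cv2.imwrite('pics/al.png',c['frame'])
s,R=st(); delta([.600,.0705,.10],-88.7,s)
E
```

```text
t 31.35 pos [0.5948 0.0759 0.1645] xaxis deg -87.94 zax [-0.0249  0.0012 -0.9997] F [ 0.2 -0.2 -6.1] M [ 0.03 -0.06 -0.02] w 0.033 j [0.07 0.11 1.33 0.   1.73 1.6 ]
delta mm [  5.2  -5.4 -64.5] rot deg [-0.08 -1.43 -0.76]
```

View pics/al.png

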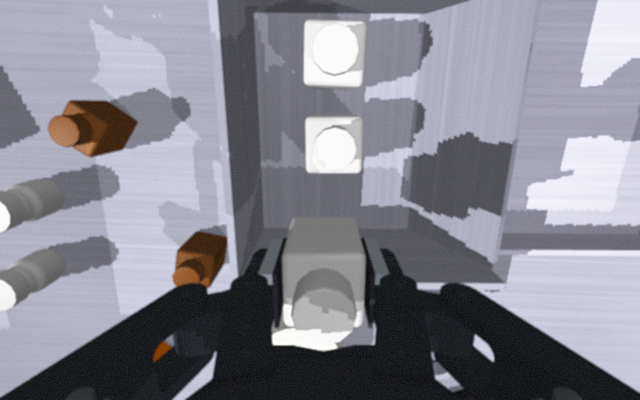

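Emit:
play_rows(increments=[[[5,-5,0],[0,-1.4,-0.7],20],[[0,0,-18],[0,0,0],20],[[0,0,-20],[0,0.2,0],20]])

```text
time_s: 31.6
eef_pos: [0.5981, 0.075, 0.1256]
eef_rot: [0.719, -0.695, -0.002, 0.001]
wrist_force: [0.0, 0.5, -0.8]
gripper_width: 0.033
```

```bash
python3 - <<'E'
from meas import *
s,R=st(); delta([.600,.0705,.10],-88.7,s)
E
```

```text
t 31.6 pos [0.5981 0.075  0.1256] xaxis deg -88.1 zax [-0.0049  0.0018 -1.    ] F [ 0.   0.5 -0.8] M [-0.03  0.01 -0.01] w 0.033 j [0.07 0.11 1.4  0.   1.64 1.6 ]
delta mm [  1.9  -4.5 -25.6] rot deg [-0.1  -0.28 -0.6 ]
```

Emit:
play_rows(increments=[[[1.5,-3,-14],[0,-0.2,-0.5],20],[[0,0,-10],[0,0,0],20],[[0,0,-2],[0,0,0],20],[[0,0,0],[0,0,0],20]])

```text
time_s: 31.93
eef_pos: [0.5971, 0.072, 0.0959]
eef_rot: [0.718, -0.696, -0.0, 0.004]
wrist_force: [0.7, -3.0, 1.2]
gripper_width: 0.0329
```

```bash
python3 - <<'E'
from meas import *
s,R=st(); delta([.600,.0705,.10],-88.7,s)
E
```

```text
t 31.93 pos [0.5971 0.072  0.0959] xaxis deg -88.18 zax [-0.0062 -0.0058 -1.    ] F [ 0.7 -3.   1.2] M [-0.28 -0.06 -0.06] w 0.0329 j [ 0.07  0.12  1.44 -0.01  1.59  1.61]
delta mm [ 2.9 -1.5  4.1] rot deg [ 0.33 -0.36 -0.52]
```

On the floor; release and rise.

Emit:
play_rows(increments=[[[0,0,0],[0,0,0],38],[[0,0,0],[0,0,0],46],[[0,0,0],[0,0,0],46],[[0,0,20],[0,0,0],46],[[0,0,30],[0,0,0],46],[[0,0,38],[0,0,0],46],[[0,0,38],[0,0,0],60],[[0,10,38],[0,0,0],60],[[-25,15,30],[0,0,0],60],[[-25,15,0],[0,0,0],60]])

```text
time_s: 32.77
eef_pos: [0.5436, 0.1099, 0.2955]
eef_rot: [0.721, -0.693, 0.001, 0.011]
wrist_force: [0.3, -0.0, 1.6]
gripper_width: 0.06
```

Emit:
play_rows(increments=[[[-25,0,10],[0,0,0],60],[[-25,0,10],[0,0,0],60],[[-25,0,10],[0,0,0],60],[[0,0,0],[0,0,0],60]])

```text
time_s: 33.1
eef_pos: [0.4615, 0.1169, 0.3337]
eef_rot: [0.726, -0.687, 0.002, 0.006]
wrist_force: [-0.8, -0.2, 0.7]
gripper_width: 0.0601
```

```bash
python3 - <<'E'
from meas import *
c=cam('wrist'); cv2.imwrite('pics/am.png',c['frame'])
s,R=st()
for n in('scene','side'):
    c=cam(n); cv2.imwrite(f'pics/am_{n}.png',c['frame'])
E
```

```text
t 33.15 pos [0.463  0.1169 0.3324] xaxis deg -86.85 zax [-0.0057 -0.0116 -0.9999] F [-1.2  0.3  0.5] M [ 0.03 -0.03  0.  ] w 0.0603 j [ 0.18 -0.18  1.31 -0.01  2.02  1.69]
```

View pics/am.png

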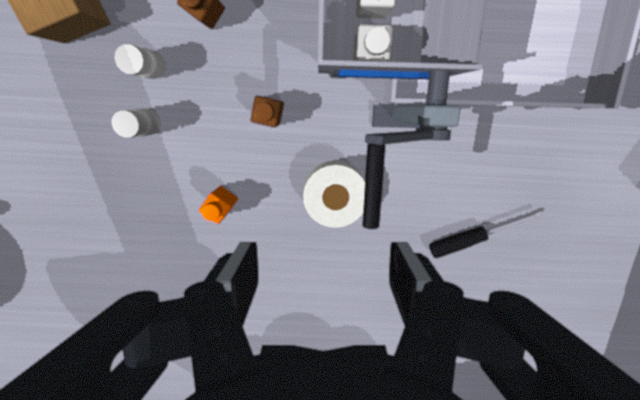

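View pics/am_scene.png

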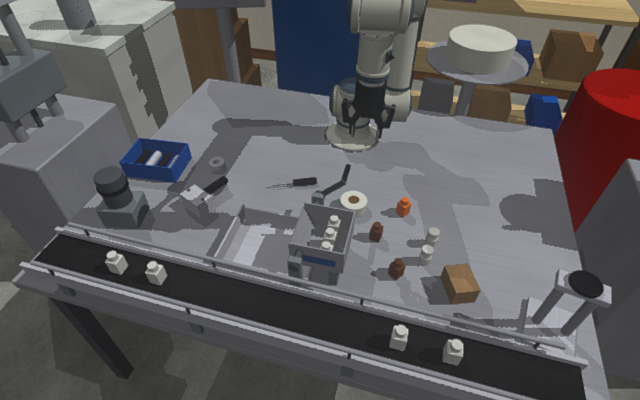

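Emit:
play_rows(increments=[[[-4,-30,0],[-0.6,0.3,-1.9],60],[[-2,-12,-25],[0,0.3,0],60],[[-1,0,-30],[0,0.4,0],60],[[-1,0,-30],[0,0.4,0],60],[[0,0,-15],[0,0,0],60],[[0,0,0],[0,0,0],60]])

```text
time_s: 33.75
eef_pos: [0.4592, 0.0727, 0.2187]
eef_rot: [0.714, -0.699, -0.008, 0.024]
wrist_force: [0.6, 1.1, -0.8]
gripper_width: 0.0602
```

```bash
cat >> meas.py <<'E'
Q=[.6489,.0086,.0234]
def bar(a,x=-.192): return P(Q,(x,.1*np.sin(.785-a),.1*np.cos(.785-a)))
E
python3 - <<'E'
from meas import *
c=cam('wrist'); im=c['frame'].copy(); lines(c,im,lambda p:P(Q,p),pansegs(0)[-1:],(0,0,255)); cv2.imwrite('pics/an.png',im)
s,R=st(); t=bar(0); print(t); t[2]-=.017; delta(t,-88.7,s)
E
```

```text
t 33.8 pos [0.4594 0.0728 0.2196] xaxis deg -88.74 zax [-0.0444 -0.0239 -0.9987] F [-0.6 -0.2 -0.7] M [0.   0.01 0.01] w 0.0599 j [ 0.1  -0.23  1.56 -0.02  1.86  1.64]
[0.45529874 0.07477078 0.19573883]
delta mm [ -4.1   2.  -40.9] rot deg [ 1.37 -2.55  0.07]
```

View pics/an.png

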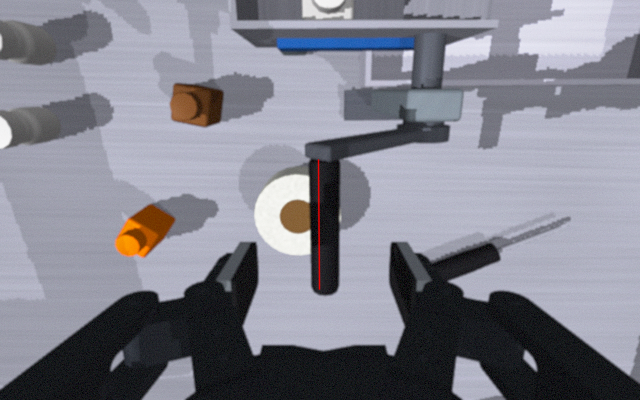

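Emit:
play_rows(increments=[[[-3,1,0],[1.4,-2.5,0],60],[[0,0,-20],[0,0,0],55],[[0,0,-18],[0,0.3,0],50],[[0,0,-3],[0,0,0],50]])

```text
time_s: 34.13
eef_pos: [0.4595, 0.0741, 0.1808]
eef_rot: [0.715, -0.699, -0.001, -0.0]
wrist_force: [-0.4, 0.1, -0.8]
gripper_width: 0.0497
```

```bash
python3 - <<'E'
from meas import *
c=cam('wrist'); cv2.imwrite('pics/ao.png',c['frame'])
s,R=st(); t=bar(0); t[2]-=.017; delta(t,-88.7,s)
E
```

```text
t 34.18 pos [0.4597 0.0742 0.1816] xaxis deg -88.73 zax [-0.0012  0.002  -1.    ] F [ 0.5 -0.4 -0.7] M [-0.04  0.   -0.03] w 0.0501 j [ 0.09 -0.28  1.66  0.    1.76  1.63]
delta mm [-4.4  0.6 -2.8] rot deg [-0.12 -0.07  0.03]
```

View pics/ao.png

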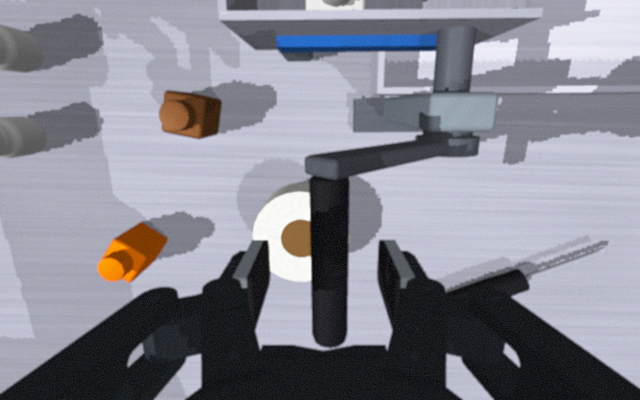

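Emit:
play_rows(increments=[[[-3,-1.5,-3],[0,0,0],30],[[0,0,0],[0,0,0],8],[[0,0,0],[0,0,0],8],[[0,0,0],[0,0,0],8],[[0,0,0],[0,0,0],8]], grip_force=45)

```text
time_s: 34.6
eef_pos: [0.458, 0.0716, 0.1819]
eef_rot: [0.715, -0.699, 0.0, -0.0]
wrist_force: [0.6, 0.6, -5.6]
gripper_width: 0.0144
```

```bash
python3 - <<'E'
from meas import *
s,R=st(); np.save('g0.npy',s['eef_pos'])
E
```

```text
t 34.6 pos [0.458  0.0716 0.1819] xaxis deg -88.75 zax [ 1.e-03 -3.e-04 -1.e+00] F [ 0.6  0.6 -5.6] M [ 0.09 -0.02  0.05] w 0.0144 j [ 0.08 -0.29  1.67 -0.    1.76  1.63]
```

Emit:
play_rows(increments=[[[0,-5.9,5.4],[0,0,0],8],[[0,-6.3,4.9],[0,0,0],8],[[0,-6.7,4.4],[0,0,0],8],[[0,-7.0,3.9],[0,0,0],8],[[0,-7.3,3.3],[0,0,0],8]])

```text
time_s: 35.02
eef_pos: [0.4586, 0.05, 0.2001]
eef_rot: [0.72, -0.694, -0.01, -0.009]
wrist_force: [2.4, 11.4, -4.7]
gripper_width: 0.0145
```

```bash
cat >> meas.py <<'E'
def arc():
    s,R=st(); g=np.load('g0.npy'); p=s['eef_pos']; cy=.0041
    y=p[1]-cy; z=p[2]+.0138-.125; print('rel',y.round(4),z.round(4),'r',round(np.hypot(y,z),4),'theta',round(np.arctan2(y,z),3)); return s
E
python3 - <<'E'
from meas import *
arc()
E
```

```text
t 35.02 pos [0.4586 0.05   0.2001] xaxis deg -87.92 zax [-0.0017  0.0259 -0.9997] F [ 2.4 11.4 -4.7] M [ 1.97 -0.23 -0.12] w 0.0145 j [ 0.02 -0.29  1.64  0.03  1.79  1.56]
rel 0.0459 0.0889 r 0.1001 theta 0.477
```

Emit:
play_rows(increments=[[[0,-8.9,4.6],[0,0,0],8],[[0,-9.3,3.7],[0,0,0],8],[[0,-9.6,2.9],[0,0,0],8],[[0,-9.8,1.9],[0,0,0],8],[[0,-10,1.2],[0,0,0],8],[[0,-10,0.6],[0,0,0],8]])

```text
time_s: 35.52
eef_pos: [0.46, 0.009, 0.2157]
eef_rot: [0.727, -0.686, -0.022, -0.024]
wrist_force: [1.6, 12.2, -5.7]
gripper_width: 0.014
```

```bash
python3 - <<'E'
from meas import *
arc()
E
```

```text
t 35.52 pos [0.46   0.009  0.2157] xaxis deg -86.68 zax [-0.      0.0653 -0.9979] F [ 1.6 12.2 -5.7] M [ 2.32 -0.26 -0.36] w 0.014 j [-0.1  -0.29  1.62  0.07  1.82  1.43]
rel 0.0049 0.1045 r 0.1046 theta 0.047
```

Emit:
play_rows(increments=[[[0,-10,-1.5],[0,0,-0.3],8],[[0,-10,-2],[0,0,-0.3],8],[[0,-10,-2.5],[0,0,-0.3],8],[[0,-10,-3],[0,0,-0.3],8],[[0,-10,-3.5],[0,0,-0.3],8]])

```text
time_s: 35.93
eef_pos: [0.4612, -0.0267, 0.2144]
eef_rot: [0.724, -0.688, -0.029, -0.04]
wrist_force: [-1.1, 10.4, 1.3]
gripper_width: 0.0142
```

```bash
python3 - <<'E'
from meas import *
arc()
for n in('scene','side'):
    c=cam(n); cv2.imwrite(f'pics/ap_{n}.png',c['frame'][120:320,200:460])
E
```

```text
t 35.93 pos [ 0.4612 -0.0267  0.2144] xaxis deg -87.08 zax [ 0.0137  0.0985 -0.995 ] F [-1.1 10.4  1.3] M [ 2.23  0.29 -0.23] w 0.0142 j [-0.21 -0.29  1.62  0.1   1.82  1.34]
rel -0.0308 0.1032 r 0.1077 theta -0.29
```

View pics/ap_scene.png

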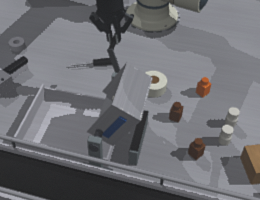

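View pics/ap_side.png

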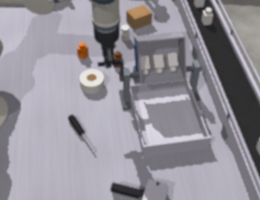

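Emit:
play_rows(increments=[[[0,-9,-6],[0,0,0],8],[[0,-8.5,-7],[0,0,0],8],[[0,-8,-8],[0,0,0],8],[[0,-7.5,-8.5],[0,0,0],8]])

```text
time_s: 36.37
eef_pos: [0.4622, -0.0536, 0.1995]
eef_rot: [0.726, -0.685, -0.028, -0.05]
wrist_force: [-5.5, 5.3, 15.4]
gripper_width: 0.0141
```

```bash
python3 - <<'E'
from meas import *
arc()
E
```

```text
t 36.37 pos [ 0.4622 -0.0536  0.1995] xaxis deg -86.53 zax [ 0.0282  0.111  -0.9934] F [-5.5  5.3 15.4] M [ 1.55  1.12 -0.29] w 0.0141 j [-0.27 -0.29  1.65  0.12  1.79  1.26]
rel -0.0577 0.0883 r 0.1055 theta -0.578
```

Emit:
play_rows(increments=[[[-1,-7.5,-7.5],[0,0.4,0],8],[[-1,-7,-8.5],[0,0.4,0],8],[[-1,-6,-9],[0,0.4,0],8],[[0,-5.5,-9.5],[0,0.4,0],8],[[0,-5,-10],[0,0.4,0],8]])

```text
time_s: 36.78
eef_pos: [0.4627, -0.0793, 0.1721]
eef_rot: [0.728, -0.683, -0.036, -0.05]
wrist_force: [-7.4, 2.8, 11.6]
gripper_width: 0.0142
```

```bash
python3 - <<'E'
from meas import *
arc()
c=cam('scene'); cv2.imwrite(f'pics/aq_scene.png',cv2.resize(c['frame'][120:320,200:460],None,fx=2.5,fy=2.5))
c=cam('wrist'); cv2.imwrite(f'pics/aq_w.png',c['frame'])
E
```

```text
t 36.78 pos [ 0.4627 -0.0793  0.1721] xaxis deg -86.26 zax [ 0.0157  0.1223 -0.9924] F [-7.4  2.8 11.6] M [ 0.86  1.16 -0.29] w 0.0142 j [-0.33 -0.26  1.67  0.12  1.75  1.2 ]
rel -0.0834 0.0609 r 0.1033 theta -0.94
```

View pics/aq_scene.png

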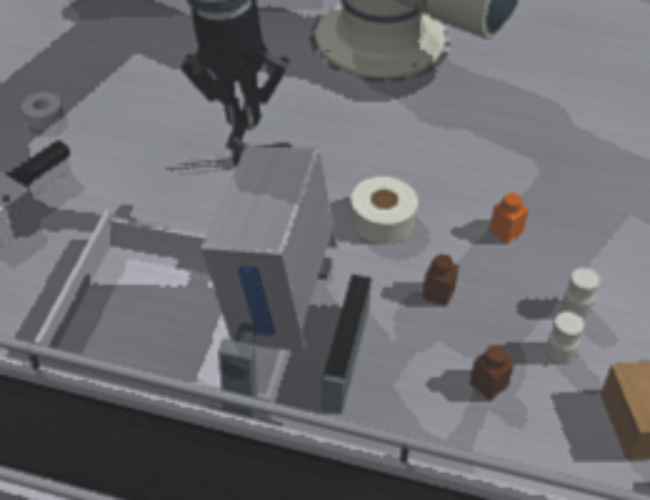

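View pics/aq_w.png

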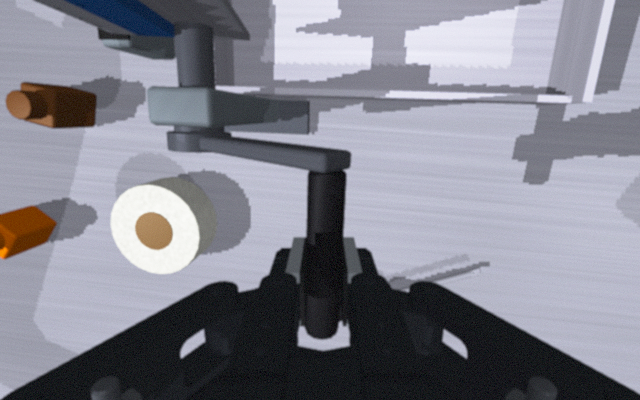

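Emit:
play_rows(increments=[[[-1,-4.5,-9.5],[0,0.3,0],8],[[-1,-4,-10],[0,0.3,0],8],[[-1,-3,-10],[0,0.3,0],8],[[-1,-2.5,-10],[0,0.3,0],8]])

```text
time_s: 37.22
eef_pos: [0.4632, -0.0913, 0.1459]
eef_rot: [0.728, -0.682, -0.038, -0.051]
wrist_force: [-16.9, 12.9, 56.5]
gripper_width: 0.014
```

```bash
python3 - <<'E'
from meas import *
arc()
E
```

```text
t 37.22 pos [ 0.4632 -0.0913  0.1459] xaxis deg -86.2 zax [ 0.0141  0.1262 -0.9919] F [-16.9  12.9  56.5] M [3.34 2.67 0.07] w 0.014 j [-0.36 -0.24  1.7   0.12  1.71  1.17]
rel -0.0954 0.0347 r 0.1015 theta -1.222
```

Emit:
play_rows(increments=[[[0,0,1.5],[0,0,0],8],[[0,0,0],[0,0,0],8],[[0,0,0],[0,0,0],8],[[0,0,0],[0,0,0],8],[[0,0,0],[0,0,0],8]])

```text
time_s: 37.63
eef_pos: [0.463, -0.0898, 0.1497]
eef_rot: [0.728, -0.682, -0.039, -0.052]
wrist_force: [-0.5, 1.6, -1.9]
gripper_width: 0.0139
```

```bash
python3 - <<'E'
from meas import *
arc()
c=cam('scene'); cv2.imwrite(f'pics/ar_scene.png',cv2.resize(c['frame'][150:320,180:380],None,fx=3,fy=3))
c=cam('side'); cv2.imwrite(f'pics/ar_s.png',cv2.resize(c['frame'][130:280,260:420],None,fx=4,fy=4))
E
```

```text
t 37.63 pos [ 0.463  -0.0898  0.1497] xaxis deg -86.15 zax [ 0.0149  0.1294 -0.9915] F [-0.5  1.6 -1.9] M [-0.05  0.13 -0.34] w 0.0139 j [-0.36 -0.24  1.7   0.13  1.72  1.17]
rel -0.0939 0.0385 r 0.1015 theta -1.182
```

View pics/ar_s.png

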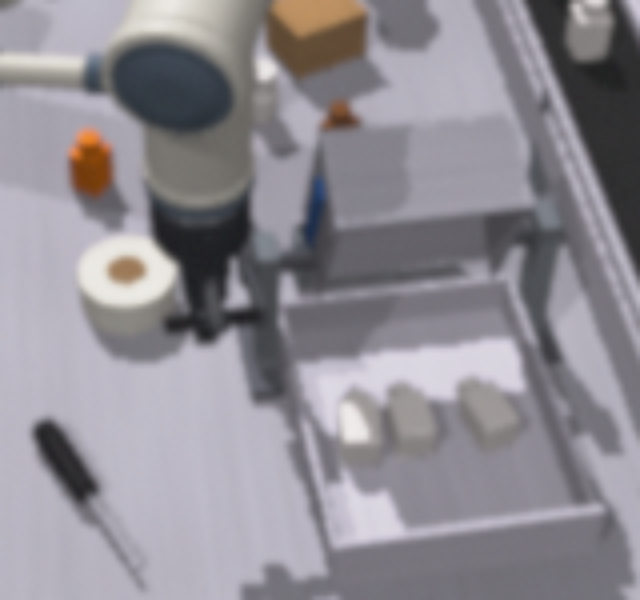

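View pics/ar_scene.png

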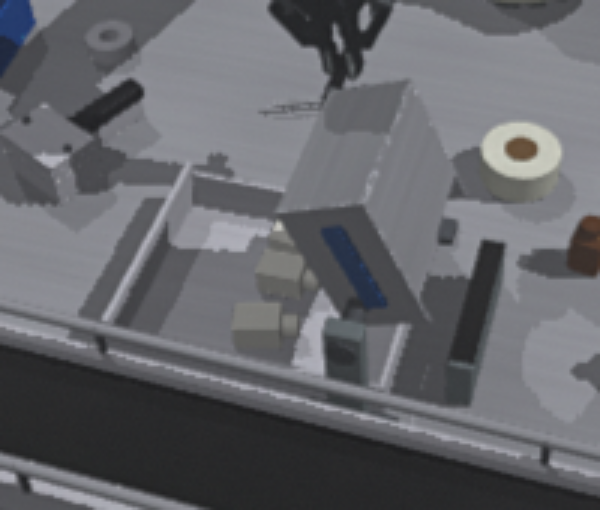

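Emit:
play_rows(increments=[[[0,3.8,9.2],[0,0,0],8],[[0,4.7,8.8],[0,0,0],8],[[0,5.6,8.3],[0,0,0],8],[[0,6.4,7.7],[0,0,0],8],[[0,7.1,7.0],[0,0,0],8]])

```text
time_s: 38.15
eef_pos: [0.4624, -0.065, 0.1889]
eef_rot: [0.726, -0.685, -0.038, -0.048]
wrist_force: [0.6, -3.1, -7.0]
gripper_width: 0.0139
```

```bash
python3 - <<'E'
from meas import *
arc()
E
```

```text
t 38.15 pos [ 0.4624 -0.065   0.1889] xaxis deg -86.6 zax [ 0.0105  0.1222 -0.9924] F [ 0.6 -3.1 -7. ] M [-0.88 -0.05 -0.31] w 0.0139 j [-0.3  -0.26  1.64  0.12  1.79  1.24]
rel -0.0691 0.0777 r 0.104 theta -0.726
```

Emit:
play_rows(increments=[[[0,7.5,6],[-0.5,0,0],8],[[0,8.1,5],[-0.5,0,0],8],[[0,8.6,4.2],[-0.5,0,0],8],[[0,9.1,3.2],[-0.5,0,0],8],[[0,9.5,2.2],[-0.5,0,0],8],[[0,9.7,1.2],[-0.5,0,0],8],[[0,9.9,0.5],[-0.5,0,0],8]])

```text
time_s: 38.73
eef_pos: [0.4605, -0.0005, 0.2197]
eef_rot: [0.726, -0.687, -0.012, -0.022]
wrist_force: [1.0, -5.0, -6.5]
gripper_width: 0.0139
```

```bash
python3 - <<'E'
from meas import *
arc()
E
```

```text
t 38.73 pos [ 0.4605 -0.0005  0.2197] xaxis deg -86.87 zax [ 0.0125  0.0478 -0.9988] F [ 1.  -5.  -6.5] M [-1.13 -0.22 -0.35] w 0.0139 j [-0.11 -0.3   1.62  0.05  1.82  1.42]
rel -0.0046 0.1085 r 0.1086 theta -0.043
```

Emit:
play_rows(increments=[[[0,10,-2],[-0.3,0,0],8],[[0,10,-3],[-0.3,0,0],8],[[0,9.8,-4],[-0.3,0,0],8],[[0,9.5,-5],[-0.3,0,0],8],[[0,9,-5.5],[0,0,0],8]])

```text
time_s: 39.15
eef_pos: [0.4591, 0.0496, 0.2108]
eef_rot: [0.726, -0.688, 0.003, -0.013]
wrist_force: [0.9, -7.4, -4.2]
gripper_width: 0.0137
```

```bash
python3 - <<'E'
from meas import *
arc()
E
```

```text
t 39.15 pos [0.4591 0.0496 0.2108] xaxis deg -86.95 zax [ 0.0219  0.0148 -0.9996] F [ 0.9 -7.4 -4.2] M [-1.55 -0.02 -0.26] w 0.0137 j [ 0.02 -0.31  1.64  0.01  1.79  1.54]
rel 0.0455 0.0996 r 0.1095 theta 0.428
```

Emit:
play_rows(increments=[[[0,4,-9],[0,0.4,-0.5],8],[[0,6,-9],[0,0.4,-0.5],8],[[0,7,-8],[0,0.4,-0.5],8],[[0,6,-6],[0,0,0],8]])

```text
time_s: 39.48
eef_pos: [0.4586, 0.0724, 0.1945]
eef_rot: [0.716, -0.698, 0.005, -0.007]
wrist_force: [-9.2, -42.4, 27.3]
gripper_width: 0.0139
```

```bash
python3 - <<'E'
from meas import *
arc()
c=cam('wrist'); cv2.imwrite(f'pics/as_w.png',c['frame'])
E
```

```text
t 39.48 pos [0.4586 0.0724 0.1945] xaxis deg -88.51 zax [ 0.0171  0.0034 -0.9998] F [ -9.2 -42.4  27.3] M [-7.36  1.51 -0.14] w 0.0139 j [ 0.08 -0.3   1.66  0.    1.76  1.63]
rel 0.0683 0.0833 r 0.1078 theta 0.686
```

View pics/as_w.png

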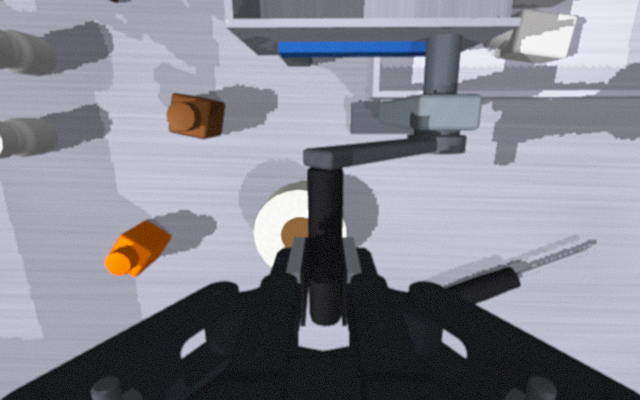

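Emit:
play_rows(increments=[[[0,-0.5,1],[0,0,0],20],[[0,0,0],[0,0,0],40],[[0,0,0],[0,0,0],60],[[0,0,0],[0,0,0],60],[[0,0,20],[0,0,0],60],[[0,0,30],[0,0,0],60],[[0,0,38],[0,0,0],60],[[-5,10,30],[0,0,0],60],[[-10,15,10],[0,0,0],60],[[0,0,0],[0,0,0],60]])

```text
time_s: 40.37
eef_pos: [0.4398, 0.1059, 0.3354]
eef_rot: [0.72, -0.694, 0.002, -0.013]
wrist_force: [0.8, 0.4, 0.3]
gripper_width: 0.06
```

```bash
python3 - <<'E'
from meas import *
st()
c=cam('wrist'); im=c['frame'].copy(); lines(c,im,lambda p:P(Q,p),pansegs(0),(0,0,255)); cv2.imwrite('pics/at_w.png',im)
for n,(x0,y0,x1,y1) in(('scene',(180,150,460,300)),('side',(260,130,420,280))):
    s=2.8 if n=='scene' else 4
    c=cam(n); cv2.imwrite(f'pics/at_{n}f.png',c['frame']); im=cv2.resize(c['frame'][y0:y1,x0:x1],None,fx=s,fy=s); cv2.imwrite(f'pics/at_{n}.png',im)
    if n=='side': lines(c,im,lambda p:P(Q,p),pansegs(0),(0,0,255),s,(x0,y0)); cv2.imwrite(f'pics/at_{n}o.png',im)
E
```

```text
t 40.37 pos [0.4398 0.1059 0.3354] xaxis deg -87.89 zax [ 0.0208  0.0149 -0.9997] F [0.8 0.4 0.3] M [0.03 0.03 0.  ] w 0.06 j [ 0.15 -0.27  1.39  0.01  2.01  1.69]
```

View pics/at_w.png

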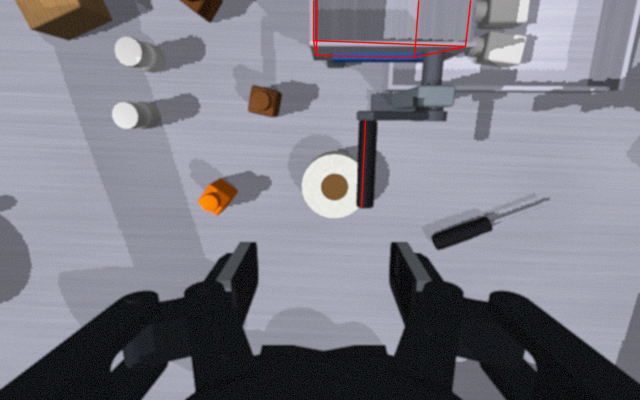

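View pics/at_sideo.png

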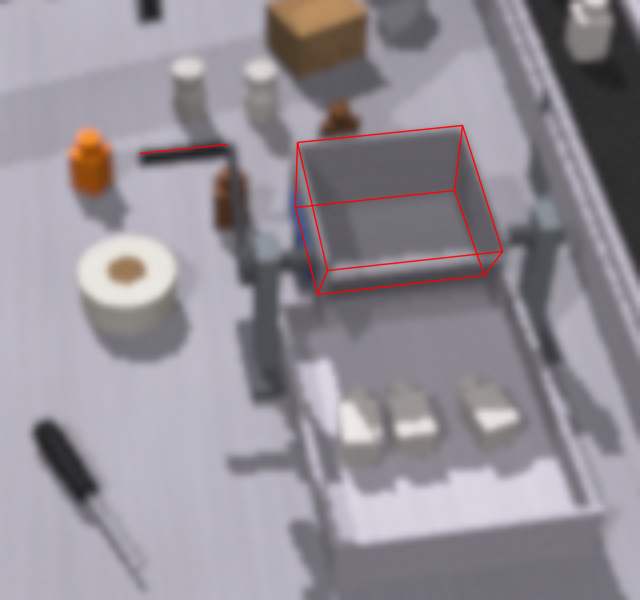

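View pics/at_scene.png

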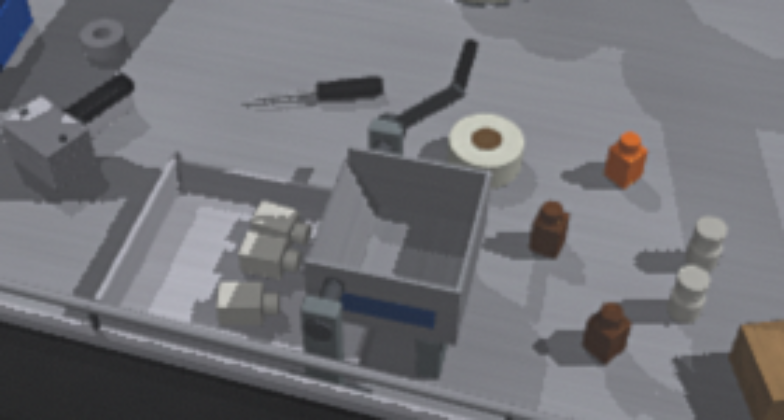

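```bash
python3 - <<'E'
from meas import *
q=[.521,-.4028,-.4087]
for n,(x0,y0,x1,y1) in (('scene',(150,140,300,240)),('side',(260,260,420,360))):
  c=cam(n); im=cv2.resize(c['frame'][y0:y1,x0:x1],None,fx=4,fy=4); lines(c,im,T2(q,.04),box(-.050,0,0,.095,.024,.02),(0,0,255),4,(x0,y0)); cv2.imwrite(f'pics/au_{n}.png',im)
E
```

```text
(no output)
```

View pics/au_scene.png

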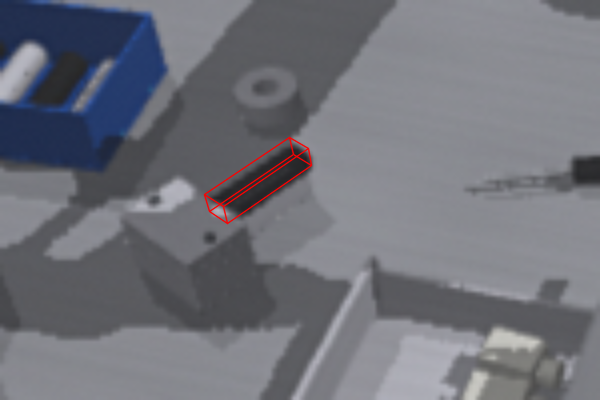

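View pics/au_side.png

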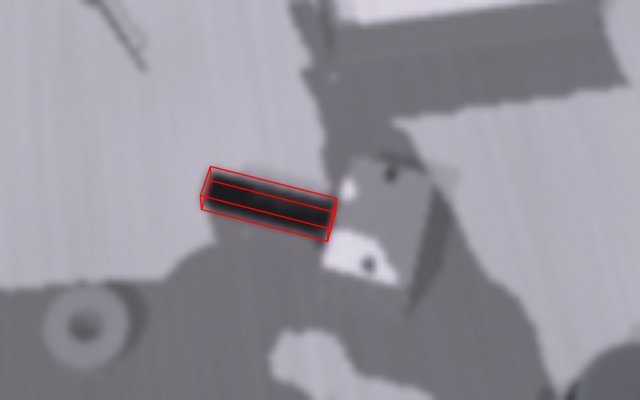

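Emit:
play_rows(increments=[[[0,0,0],[0,0,0],60],[[0,0,0],[0,0,0],60],[[0,0,0],[0,0,0],60]])

```text
time_s: 40.87
eef_pos: [0.4402, 0.1024, 0.3261]
eef_rot: [0.718, -0.696, -0.001, -0.006]
wrist_force: [0.8, 0.7, -0.6]
gripper_width: 0.0599
```

```bash
python3 -c "
from h import *
st(); print(order.job_done())"
```

```text
t 40.87 pos [0.4402 0.1024 0.3261] xaxis deg -88.15 zax [ 0.0071  0.0107 -0.9999] F [ 0.8  0.7 -0.6] M [-0.    0.02  0.06] w 0.0599 j [ 0.15 -0.27  1.4   0.01  2.    1.69]
the job is handed in; nothing more can be done
None
```

The job is done and handed in at about 41 s. I seated the scraper in its slot and put the three square white bottles upright in the pan. I then swung the lever to the stop, emptied the pan and swung it back onto its rest.

- **Scraper:** I pushed it in until it met the end stop. In the last pictures the handle sits within about 2 mm of where it should be when home. Two earlier attempts hit the slot's face at about 30 N before I corrected the height.
- **Pan before loading:** it started tipped by about 0.42 rad, so I pushed it level first, before putting any bottles in.
- **Bottles:** only three were present, and none were left on the table in the last wide picture. All three lie in the tray, and the pan is empty.
- **Pan and lever:** at the tipping stop the wrist force was about 60 N. Swinging back, I pushed the lever until the pan met its rest, with about 50 N at the wrist. The pan's outline matches its level position in the last pictures.
- **Other things:** the jars are still standing. I saw no change in the brown and orange look-alikes, label roll, screwdriver, carton or collar, judging by eye only.
- **Calibration:** the scene camera's pictures disagreed with the geometry by about 1–2 pixels vertically, so I relied mainly on the wrist camera.

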